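Put dried chromatography plates away on edge in the hooded storage box

ROBOT

A 7-joint arm with a two-finger parallel gripper is mounted at the origin on the work surface. World frame = base frame: x ahead of the robot, y to its left, z up, the work surface at z = 0. Lengths are in m, angles in rad, forces in N, time in s.
With the tool pointing down it reaches from about 0.425 to 0.875 m from the base axis. Payload 8.4 kg.
Tool frame: the origin (TCP) lies between the finger pads; the fingertips stand r.finger_overhang ahead of it and the grasp point (between the pads) lies 11 mm behind it (r.finger_overhang is the distance from the TCP to the fingertips, in m); z points along the fingers, y is the line along which they close (so a half turn about z gives the same grasp; the last joint's range is limited). The gripper opens to 87 mm and grips with 3 to 60 N. Pads are 19 mm wide; open, the fingers measure 117 mm over their backs; the gripper's body (75 mm by 190 mm) begins 51 mm behind the grasp point.
Start: joints at [-0.099, 0.333, 0.04, 1.465, -0.013, 1.343, -0.059], TCP at [0.65, -0, 0.231] pointing down, gripper open.
Joint ranges: [-2.58, 2.58], [-0.38, 2.09], [-1.3, 1.39], [0.25, 2.4], [-1.5, 4.64], [0.08, 2.09], [-2.65, 2.65]. Speed limits (rad/s): [2.22, 2.22, 2.79, 2.79, 3.14, 3.14, 3.14].

INTERFACE

Orientations are given as a rotation vector (axis times angle).
In Python, from bench import r, viewer, order gives the robot as it stands.
- The arm moves only by the tool jog_arm, never from a script. Its arguments are lists of equal length, an entry for each row: "slide": the shift along the tool's x, y, z in units of 40 mm (1.0 is 40 mm), a list of three; "yaw": the turn about the tool's z in units of 6 degrees (1.0 is 6 degrees). In form: {"slide": [[dx, dy, dz], ...], "yaw": [yaw, ...]}. A call has exactly 8 rows; each row shifts and turns the commanded pose from where the row before left it, along the tool's axes as they then stand; what a row does not reach is not made up. A row lasts 1/10 s, in which the tool goes at most 50 mm and 8.59 degrees, less where a joint would pass 70% of its speed; a pose out of reach is approached as far as the arm can. A call is refused whole if a number of a shift passes 1 or a number of a turn 1, either way. A call with a gripper value outside its range is refused whole. "grip" is the opening, from -1 (shut) to 1 (fully open), set as the call begins (left out, the last holds). The fingers move at their own pace and stop on an object; "newtons" is the grip in N (left out, the last holds). Time passes only in rows, so rows that do not move let the fingers close, or fill a call up. It gives the time, the measured TCP pose, the force, the opening and the grip force at its end, in the units of the state.
- r.state(): the state, without advancing time (a new reading comes with each control period).
- viewer.capture(name): name is "scene" or "side" or "wrist"; returns a dict with "img" (420x560x3 uint8, red, green, blue), "depth" (420x560 float32, m along the optical axis (not along the pixel's ray), 0 where there is no reading), "fx", "fy", "cx", "cy" (pixels), "origin" and "orientation" of the camera in the world. Camera axes: x right, y down, z forward; pixel columns grow to the right and rows downward; lengths in m; the calibration is good to about 2 mm. A picture is of the moment at which its call begins.
- order.close_job(): hands the job in; it is judged then, once.
The state is a dict: "t": time; "qpos": joint angles; "joint_vel": joint speeds; "tau": joint torques, N m; "ee_pos": TCP position; "orientation": TCP orientation; "ft_force": force on the tool from outside, world axes, zero at the start; "torque": the same for the moment, N m; "grip_width": opening from 0.0 (shut) to 1.0 (fully open); "grasp_force": force on a finger pad.
Only numpy, scipy, OpenCV 4.12 (cv2) and the standard library are available. Lean on these libraries where they do the work, as an engineer would, in place of code of your own. Each camera call takes 0.05 s, during which the arm holds its last target. There are 200 camera calls.

TASK

Put the dried glass plates away. Lever the hood of the storage box ajar with the blade of the scraper in the notch at its front, swing the hood fully open, then stand every plate on its short edge in the wire rack inside, upright and right down on the floor, one plate to a slot; after that shut the hood completely. Leave the scraper lying flat in its enamel tray, and do not shift or tip the brown bottle, the beaker or the cuvette stand.

Things in the scene. Friction and masses are not known exactly. Their poses are not given: they have to be found in the camera images.
- box: grey open base of the storage box, fixed to the bench: 150 mm (its x) by 100 mm (its y), walls 4 mm thick and 50 mm high, inner floor 4 mm above the bench. Origin: centre of its underside; its front (notched side) is its -x side and faces roughly to the robot's left (+y); the hood's hinge runs along its +x rim
- slot_back (a point): rearmost slot, at its middle on the box floor (box x +50 mm). 8 steel wire loops (wire 5 mm, each 41 mm wide along box y, tops 44 mm above the bench) make 7 slots 10 mm clear, 15 mm apart, for plates whose faces look to the front and back of the box. Wire side rails, as high, run along box x at y = +-31 mm, 57 mm clear between them
- slot_front (a point): foremost of the 7 slots, at its middle on the box floor (box x -40 mm). The wider space between the foremost loop and the front wall is no slot
- lid (a joint): angle (rad) of the clear hood hinged on the base's back rim: 0 shut, grows as it opens, stop at 1.75. Hood 150 x 100 mm, 66 mm high, walls 4 mm, 150 g; the shut box is 116 mm high. A stiff hinge (about 0.2 Nm friction) keeps it at any angle; it has no handle and is too wide to pinch. It may start up to 0.02 rad ajar
- lid_lip (a point): point on the hood: middle of the upper edge of the pry notch, on the outer front face, 150 mm from the hinge. The notch, under a blue strip, is 40 mm wide and 8 mm high, cut into the hood's lower front edge right above the front wall of the base (shut, it spans 50 to 58 mm above the bench)
- lid_hinge (a point): middle of the hood's hinge axis: the box's +x rim, 50 mm above the bench; the axis runs along the box's y
- tray: shallow white enamel instrument tray with a blue rim, fixed, 240 x 100 mm (x, y), floor 3 mm thick, rim 7 mm high and 4 mm wide. Origin: centre of its underside; x along its length
- scraper: plate scraper lying in the tray, 190 mm long, 90 g. Origin: mid-length, on its underside; x towards the blade, z up. Black handle 16 mm wide and high from x = -95 to +15 mm; steel shank 12 mm wide, 4 mm thick to +40; flat steel blade 24 mm wide, 2.5 mm thick from +35 to +95 mm; shank and blade at mid height of the handle
- scraper_tip (a point): middle of the blade's front edge, 95 mm ahead of the scraper's origin and 8 mm above its underside
- mat: red rubber drying mat on the bench, fixed, 320 x 270 mm, 2 mm thick, on which the plates lie. Origin: centre of its underside
- plate1: glass chromatography plate with a white coat on its upper face, 100 x 50 x 6 mm, about 60 g, lying coat up on the red mat, one of 2 to 4 present. Origin: centre of the underside; x along its 100 mm length, y along its 50 mm width, z out of the coated face
- plate2: glass chromatography plate with a white coat on its upper face, 100 x 50 x 6 mm, about 60 g, lying coat up on the red mat, one of 2 to 4 present. Origin: centre of the underside; x along its 100 mm length, y along its 50 mm width, z out of the coated face
- plate3: glass chromatography plate with a white coat on its upper face, 100 x 50 x 6 mm, about 60 g, lying coat up on the red mat, one of 2 to 4 present. Origin: centre of the underside; x along its 100 mm length, y along its 50 mm width, z out of the coated face
- plate4: glass chromatography plate with a white coat on its upper face, 100 x 50 x 6 mm, about 60 g, lying coat up on the red mat, one of 2 to 4 present. Origin: centre of the underside; x along its 100 mm length, y along its 50 mm width, z out of the coated face
- plate1_centre (a point): centre of plate1's volume (3 mm above its origin along its z)
- plate2_centre (a point): centre of plate2's volume (3 mm above its origin along its z)
- plate3_centre (a point): centre of plate3's volume (3 mm above its origin along its z)
- plate4_centre (a point): centre of plate4's volume (3 mm above its origin along its z)
- bottle: brown reagent bottle, 52 mm across, 100 mm high, standing; leave alone. Origin: centre of its underside
- beaker: glass beaker, 64 mm across the rim, 85 mm high, standing; leave alone. Origin: centre of its underside
- cuvettes: white cuvette stand 50 x 130 x 30 mm with four clear cuvettes, 60 mm high in all; leave alone. Origin: centre of its underside
Mind the look-alikes: they are no part of the job. What is shaped like the plate3 but blue or orange is not meant.

How it is judged:
On the way, in this order (a step that is already met when the one before it is completed fails the run):
1. the hood is levered ajar (over 0.12 rad) with the scraper's blade tip at the pry notch (within 50 mm of it) (distance between scraper_tip and lid_lip below 0.05 m and value of joint lid above 0.12 rad), for 0.1 s.
2. the hood is swung fully open (over 1.35 rad) (value of joint lid above 1.35 rad), for 0.2 s.
3. every plate present stands on its short edge in a slot of the rack, down on the floor, with the hood still open (x of plate1_centre in the frame of box between -0.053 and 0.063 m and y of plate1_centre in the frame of box between -0.035 and 0.035 m and z of plate1_centre in the frame of box between 0.048 and 0.06 m and angle between plate1's own z axis and vertical between 1.39 and 1.75 rad and x of plate2_centre in the frame of box between -0.053 and 0.063 m and y of plate2_centre in the frame of box between -0.035 and 0.035 m and z of plate2_centre in the frame of box between 0.048 and 0.06 m and angle between plate2's own z axis and vertical between 1.39 and 1.75 rad and x of plate3_centre in the frame of box between -0.053 and 0.063 m and y of plate3_centre in the frame of box between -0.035 and 0.035 m and z of plate3_centre in the frame of box between 0.048 and 0.06 m and angle between plate3's own z axis and vertical between 1.39 and 1.75 rad and x of plate4_centre in the frame of box between -0.053 and 0.063 m and y of plate4_centre in the frame of box between -0.035 and 0.035 m and z of plate4_centre in the frame of box between 0.048 and 0.06 m and angle between plate4's own z axis and vertical between 1.39 and 1.75 rad and value of joint lid above 1 rad), for 0.3 s.
At the end, for the whole second after the job is handed in: Every plate present stands on its short edge in a slot of the rack (within 10 degrees of upright, centre 48 to 60 mm above the bench, inside the rows of loops), the hood is shut (under 0.05 rad), the scraper lies flat in its tray (within 50 x 45 mm of its middle) and all is at rest (x of plate1_centre in the frame of box between -0.053 and 0.063 m and y of plate1_centre in the frame of box between -0.035 and 0.035 m and z of plate1_centre in the frame of box between 0.048 and 0.06 m and angle between plate1's own z axis and vertical between 1.39 and 1.75 rad and x of plate2_centre in the frame of box between -0.053 and 0.063 m and y of plate2_centre in the frame of box between -0.035 and 0.035 m and z of plate2_centre in the frame of box between 0.048 and 0.06 m and angle between plate2's own z axis and vertical between 1.39 and 1.75 rad and x of plate3_centre in the frame of box between -0.053 and 0.063 m and y of plate3_centre in the frame of box between -0.035 and 0.035 m and z of plate3_centre in the frame of box between 0.048 and 0.06 m and angle between plate3's own z axis and vertical between 1.39 and 1.75 rad and x of plate4_centre in the frame of box between -0.053 and 0.063 m and y of plate4_centre in the frame of box between -0.035 and 0.035 m and z of plate4_centre in the frame of box between 0.048 and 0.06 m and angle between plate4's own z axis and vertical between 1.39 and 1.75 rad and linear speed of each of plate1, plate2, plate3, plate4, scraper below 0.02 m/s and value of joint lid below 0.05 rad and x of scraper in the frame of tray between -0.05 and 0.05 m and y of scraper in the frame of tray between -0.045 and 0.045 m and z of scraper in the frame of tray below 0.01 m and angle between scraper's own z axis and vertical below 0.15 rad); the robot touches nothing.
It fails at once if the bottle is shifted by more than 30 mm or tipped (distance of bottle from where it was at the start of the episode above 0.03 m or angle between bottle's own z axis and vertical above 0.5 rad).
It fails at once if the beaker is shifted by more than 30 mm or tipped (distance of beaker from where it was at the start of the episode above 0.03 m or angle between beaker's own z axis and vertical above 0.5 rad).
It fails at once if the cuvettes is shifted by more than 30 mm or tipped (distance of cuvettes from where it was at the start of the episode above 0.03 m or angle between cuvettes's own z axis and vertical above 0.5 rad).
Of plate1, plate2, plate3, plate4 only 2 to 4 are there at a start; the rules pass over those that are not, and their reading is None.
At some moment in a run one of plate1, plate2, plate3, plate4 may be knocked a few centimetres aside while the robot is not near it.
It also fails if it takes over 210 s, if anything falls off the work surface, if the arm or the gripper's body presses on something with over 40 N, if the wrist force passes 120 N, or if a joint passes its speed limit or range.

## Working session

There is one attempt and no reset: what is moved stays moved. The work goes in short steps, Python scripts to look and compute and a tool call to move; the robot and the scene stay as the last step left them, time stands still between calls to the robot, and variables do not carry over. Pictures are saved under pics/ and viewed, at most 14 in all, crops included, and the job is handed in when it is done.

Besides the shell and the picture viewer there is one more tool, called after ">>>" as name([rows], argument=value, ...), one row to a line, values as JSON. jog_arm: Moves the arm, as the interface text tells. Its arguments: {"type":"object","properties":{"slide":{"type":"array","items":{"type":"array","items":{"type":"number"}}},"yaw":{"type":"array","items":{"type":"number"}},"grip":{"type":"number"},"newtons":{"type":"number"}},"required":["slide","yaw"]}

```bash
ls; mkdir -p pics
cat > h.py <<'E'
import numpy as np, cv2
from scipy.spatial.transform import Rotation as R
from bench import r, viewer, order
def cap(n):
    c=viewer.capture(n); np.savez('%s.npz'%n,**c); return c
def load(n): return np.load('%s.npz'%n)
def rot(c):
    o=np.array(c['orientation']); return R.from_rotvec(o).as_matrix() if o.size==3 else (o if o.shape==(3,3) else R.from_quat(o).as_matrix())
def cloud(c):
    v,u=np.mgrid[:420,:560]; z=c['depth']
    p=np.stack([(u-c['cx'])/c['fx']*z,(v-c['cy'])/c['fy']*z,z],-1)
    return p@rot(c).T+np.array(c['origin'])
def proj(c,p):
    q=(np.array(p)-c['origin'])@rot(c); return [q[...,0]/q[...,2]*c['fx']+c['cx'],q[...,1]/q[...,2]*c['fy']+c['cy']]
def save(n,im,s=1): cv2.imwrite('pics/'+n+'.png',cv2.resize(im[...,::-1],None,fx=s,fy=s,interpolation=cv2.INTER_CUBIC))
E
python3 - <<'E'
from h import *
for n in ['scene','side']:
    c=cap(n); save(n+'0',c['img'],1.42); print(n,c['origin'],c['orientation'],c['fx'],c['cx'],c['cy'])
s=r.state(); print(s['t'],s['ee_pos'],s['orientation'],r.finger_overhang,s['grip_width'])
E
```

```text
pics
scene [1.35545515 0.15096487 0.8023996 ] [-1.67790947 -1.79388047  0.81817571] 447.56153144823344 281.79682462353543 212.59407174818102
side [0.35598013 1.19915279 0.9216921 ] [-0.22512433  2.7496335  -1.36063871] 516.4131262885916 283.1647609037892 208.57701608799837
0.1 [ 6.49604150e-01 -4.38685392e-05  2.29780836e-01] [-2.22083679e+00 -2.22077203e+00  1.68983464e-03] 0.008 1.0009992884349999
```

View pics/scene0.png

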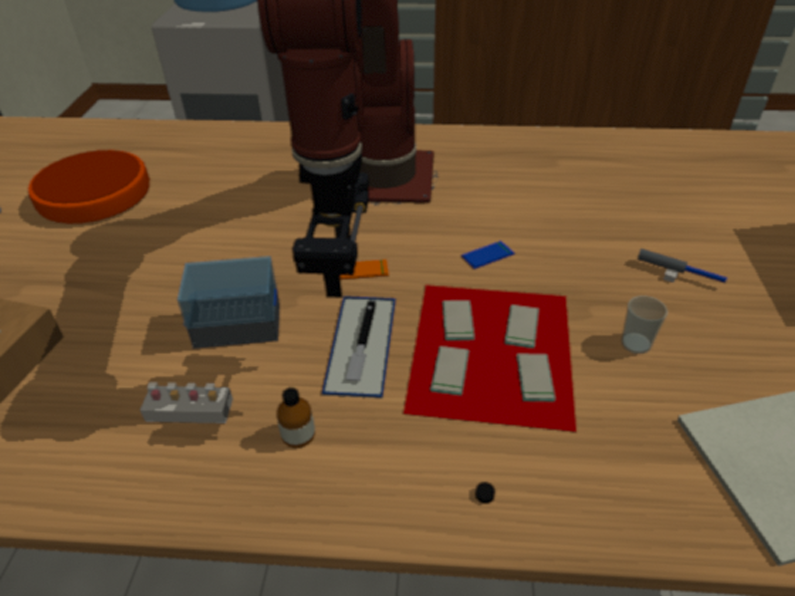

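View pics/side0.png

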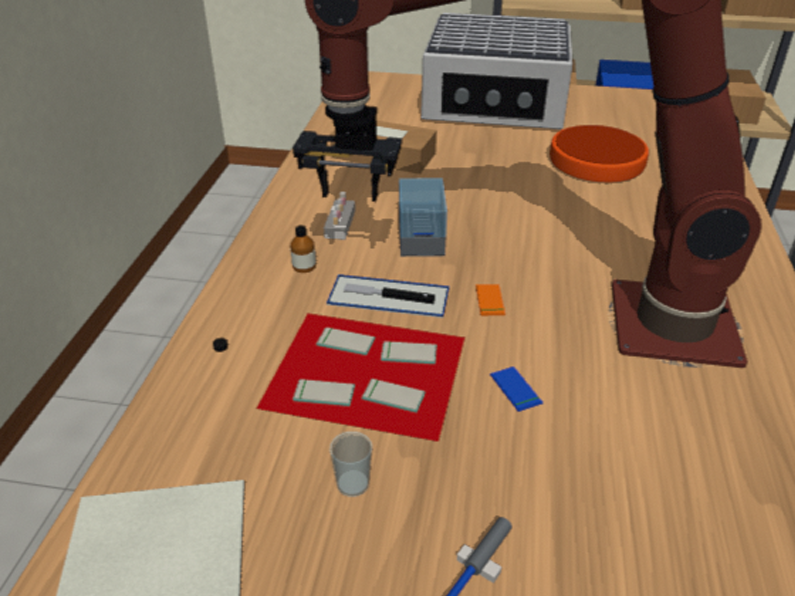

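Four plates with a white coat lie on the red mat at scene px about (458,320), (522,325), (450,370) and (536,376). The blue piece (488,255) and the orange one (365,268) are off the mat and are decoys. The box is at (232,300), with its front towards the tray, and the scraper lies in the tray with its blade towards +x.

```bash
cat > meas.py <<'E'
from h import *
for n in ['scene','side']:
    c=load(n); P=cloud(c); im=c['img'].astype(int); hsv=cv2.cvtColor(c['img'],cv2.COLOR_RGB2HSV)
    print('==',n)
    def rect(m,lab,minn=40):
        k,l,st,ct=cv2.connectedComponentsWithStats(m.astype(np.uint8),connectivity=4)
        for i in range(1,k):
            if st[i,4]<minn: continue
            q=P[l==i]; q=q[np.isfinite(q).all(1)]
            b=cv2.minAreaRect(q[:,:2].astype(np.float32)*1000)
            print(lab,'px',ct[i].round(),'n',st[i,4],'c',np.round(b[0],1),'sz',np.round(b[1],1),'ang',round(b[2],1),'z',np.round(np.median(q[:,2])*1000,1))
    ok=c['depth']>0
    X,Y,Z=P[...,0],P[...,1],P[...,2]
    red=ok&(hsv[...,1]>200)&((hsv[...,0]<4)|(hsv[...,0]>176))&(abs(Z)<.02)&(X>.3)&(hsv[...,2]>100)
    rect(red,'mat',500)
    q=P[red]; b=cv2.boundingRect((q[:,:2]*1000).astype(np.int32)); print(b)
    inm=(X*1000>b[0])&(X*1000<b[0]+b[2])&(Y*1000>b[1])&(Y*1000<b[1]+b[3])
    rect(ok&inm&(hsv[...,1]<70)&(hsv[...,2]>90)&(Z>.003),'plate')
    tr=ok&(Y>-.15)&(Y<.12)&(X>.4)&(X<.85)&(Z<.03)&(hsv[...,1]<60)&(hsv[...,2]>120); rect(tr,'tray',150)
    rect(ok&(Y>-.15)&(Y<.12)&(X>.45)&(X<.8)&(Z<.04)&(Z>.006)&(hsv[...,2]<70),'handle',50)
    rect(ok&(Y<-.05)&(Y>-.45)&(X>.4)&(X<.76)&(Z>.02)&(Z<.13),'box?',150)
    rect(ok&(Y<-.05)&(Y>-.45)&(X>.4)&(X<.76)&(Z>.108)&(Z<.125),'boxtop?',50)
E
python3 meas.py
```

```text
== scene
mat px [347. 255.] n 7187 c [576.  240.3] sz [266.1 320. ] ang 86.2 z 1.2
(409, 98, 336, 284)
plate px [322. 225.] n 474 c [506.9 180.9] sz [98.9 48.5] ang 3.3 z 7.0
plate px [367. 229.] n 490 c [515.8 296.4] sz [ 48.2 101.4] ang 80.0 z 7.0
plate px [317. 260.] n 607 c [630.9 168.4] sz [48.7 99.1] ang 83.3 z 7.0
plate px [377. 265.] n 603 c [639.1 309.7] sz [96.4 47.8] ang 2.7 z 7.3
tray px [254. 245.] n 1588 c [573.1  10.9] sz [ 88.3 230.5] ang 89.7 z 2.0
handle px [257. 228.] n 213 c [535.6  15.8] sz [ 17.1 110.4] ang 86.0 z 17.8
handle px [193. 229.] n 86 c [ 549.  -148.5] sz [64.2 11.9] ang 9.8 z 22.2
box? px [161. 209.] n 3614 c [ 541.5 -222.8] sz [106.5 157.5] ang 10.6 z 105.5
box? px [131. 279.] n 1031 c [ 735.4 -246. ] sz [131.1  49.1] ang 90.0 z 30.0
boxtop? px [158. 196.] n 1762 c [ 540.8 -221.3] sz [105.6 151.2] ang 10.5 z 114.8
== side
mat px [258. 266.] n 6116 c [572.6 239.9] sz [277.4 317.7] ang 86.3 z 2.1
(406, 92, 332, 296)
plate px [243. 240.] n 445 c [626.4 170.1] sz [ 52.8 100.6] ang 83.1 z 7.7
plate px [288. 248.] n 464 c [502.6 181.1] sz [99.3 54.3] ang 4.3 z 8.0
plate px [228. 276.] n 554 c [632.9 310. ] sz [99.2 51.7] ang 1.4 z 7.9
plate px [277. 278.] n 567 c [512.4 296.7] sz [ 52.4 100.9] ang 82.5 z 7.9
tray px [271. 207.] n 1158 c [572.    9.1] sz [233.1 104.1] ang 0.3 z 3.5
handle px [287. 208.] n 206 c [529.8  19.1] sz [ 20.2 107.9] ang 86.6 z 16.6
box? px [297. 150.] n 1632 c [ 535.6 -219.5] sz [100.3 163.9] ang 10.9 z 109.3
box? px [239. 151.] n 380 c [ 733.3 -243.9] sz [ 52.7 142.8] ang 3.4 z 30.9
boxtop? px [297. 138.] n 827 c [ 535.7 -220.7] sz [ 99.7 161.9] ang 10.7 z 115.9
```

```bash
cat > go.py <<'E'
import sys
from h import *
# usage: go.py x y z heading(deg, world direction of tool x)   -> shift in tool units (before turning), yaw units
s=r.state(); M=R.from_rotvec(s['orientation']).as_matrix()
h=np.degrees(np.arctan2(M[1,0],M[0,0])); p=np.array(s['ee_pos'])
print('t %.2f pos'%s['t'],p.round(4),'head %.2f'%h,'tilt',np.round(M[2,2],4),'grip %.3f'%s['grip_width'],'gf',np.round(s['grasp_force'],1),'F',np.round(s['ft_force'],1),'q7 %.2f'%s['qpos'][6])
if len(sys.argv)>3:
    t=np.array([float(a) for a in sys.argv[1:4]])
    print('slide units',np.round((t-p)@M/.04,3))
    if len(sys.argv)>4:
        d=(float(sys.argv[4])-h+180)%360-180; print('yaw units',round(-d/6,3))
E
python3 go.py .577 .013 .10 176
```

```text
t 0.10 pos [ 0.6496 -0.      0.2298] head 90.00 tilt -1.0 grip 1.001 gf 0.0 F [-0.2 -0.4 -0.1] q7 -0.06
slide units [ 0.326 -1.811  3.247]
yaw units -14.334
```

>>> jog_arm([
  [0.16, -0.6, 0],
  [0.16, -0.6, 0.5],
  [0, -0.6, 0.6],
  [0, 0, 0.6],
  [0, 0, 0],
  [0, 0, 0],
  [0, 0, 0],
  [0, 0, 0],
], yaw=[0, 0, 0, 0, -1, -1, -1, -1], grip=0)

```text
t: 0.9
ee_pos: [0.5777, 0.0128, 0.1621]
orientation: [-1.705, -2.638, 0.001]
ft_force: [0.9, -1.0, 0.2]
grip_width: 0.511
grasp_force: 0.0
```

>>> jog_arm([
  [0, 0, 0],
  [0, 0, 0],
  [0, 0, 0],
  [0, 0, 0],
  [0, 0, 0],
  [0, 0, 0],
  [0, 0, 0],
  [0, 0, 0],
], yaw=[-1, -1, -1, -1, -1, -1, -1, -1])

```text
t: 1.7
ee_pos: [0.5777, 0.0128, 0.1621]
orientation: [-0.485, -3.103, 0.0]
ft_force: [0.3, -0.8, -0.5]
grip_width: 0.5
grasp_force: 0.0
```

>>> jog_arm([
  [0, 0, 0],
  [0, 0, 0],
  [0, 0, 0],
  [0, 0, 0],
  [0, 0, 0],
  [0, 0, 0],
  [0, 0, 0],
  [0, 0, 0],
], yaw=[-1, -1, -0.33, 0, 0, 0, 0, 0])

```text
t: 2.5
ee_pos: [0.578, 0.0128, 0.1625]
orientation: [-0.111, -3.14, -0.0]
ft_force: [-0.4, 0.1, 0.1]
grip_width: 0.503
grasp_force: 0.0
```

```bash
python3 go.py .577 .013 .10 176
python3 - <<'E'
from h import *
c=cap('wrist'); save('wrist1',c['img'],1.42); print(c['origin'],c['orientation'],c['fx'],c['depth'].min(),c['depth'].max())
E
```

```text
t 2.50 pos [0.578  0.0128 0.1625] head 175.96 tilt -1.0 grip 0.503 gf 0.0 F [-0.4  0.1  0.1] q7 1.37
slide units [0.025 0.003 1.564]
yaw units -0.006
[0.50933374 0.01888831 0.31673961] [2.15800318 2.00982948 0.25291817] 294.79856966626653 0.0 0.39807725
```

View pics/wrist1.png

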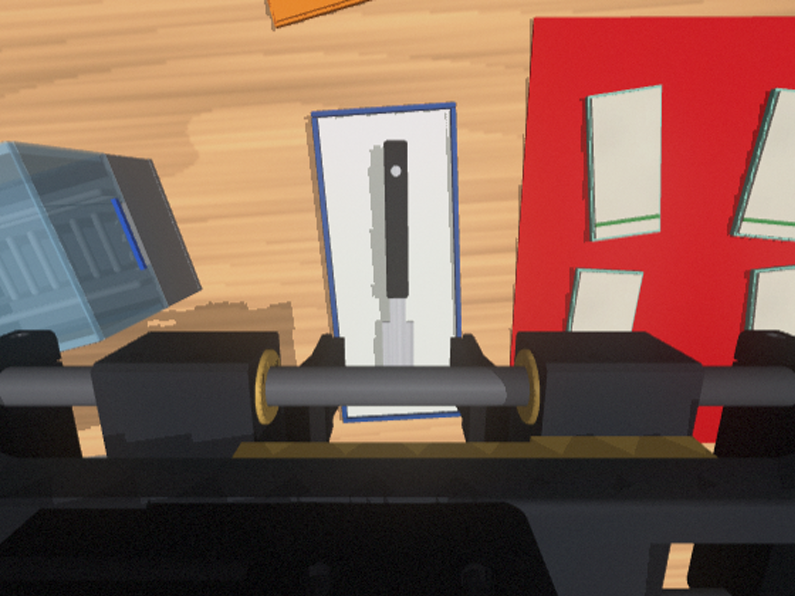

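The wrist view shows the scraper handle from (396,140) to its blade-side end at (397,298), with the tray around it. The blue lip strip runs from (117,200) to (143,268).

Run:
```python
from h import *
c=load('wrist'); P=cloud(c); hsv=cv2.cvtColor(c['img'],cv2.COLOR_RGB2HSV)
def ray(u,v,z):
    d=rot(c)@np.array([(u/1.42-c['cx'])/c['fx'],(v/1.42-c['cy'])/c['fy'],1]); o=c['origin']; return (o+d*(z-o[2])/d[2])[:2]
print('handle ends',ray(396,141,.019),ray(397,298,.019))
print('strip lo',ray(117,200,.06),ray(143,268,.06), 'depth pts',P[int(234/1.42),int(130/1.42)])
m=(P[...,2]>.005)&(P[...,2]<.011)&(hsv[...,1]<70)&(hsv[...,2]>90)&(P[...,1]>.1)
k,l,st,ct=cv2.connectedComponentsWithStats(m.astype(np.uint8))
for i in range(1,k):
    if st[i,4]>800:
        b=cv2.minAreaRect(P[l==i][:,:2].astype(np.float32)*1000); print(b,ct[i])
m=(hsv[...,2]<80)&(P[...,2]>.013)&(P[...,2]<.025)
q=P[m]; q=q[abs(q[:,1]-.015)<.03]; print('handle',cv2.minAreaRect(q[:,:2].astype(np.float32)*1000),np.median(q[:,2]))
m=(hsv[...,0]>105)&(hsv[...,0]<125)&(hsv[...,1]>150)&(P[...,1]<-.1); q=P[m]; print('strip',q.min(0),q.max(0),q.mean(0),len(q))
# all three clouds: box top & front
for n in ['scene','side','wrist']:
    d=load(n);Q=cloud(d); q=Q[(Q[...,1]<-.1)&(Q[...,1]>-.35)&(Q[...,0]>.4)&(Q[...,0]<.66)&(Q[...,2]>.109)&(Q[...,2]<.122)]; print(n,cv2.minAreaRect(q[:,:2].astype(np.float32)*1000),np.median(q[:,2]))
```

```text
handle ends [0.47679132 0.02089509] [0.58512487 0.01387702]
strip lo [ 0.50257128 -0.14789573] [ 0.54427768 -0.14147955] depth pts [ 0.52230564 -0.14504885  0.060034  ]
((503.32415771484375, 181.57150268554688), (99.85668182373047, 50.98447036743164), 4.3355488777160645) [439.97109827 113.09388081]
((512.305908203125, 295.1009216308594), (48.02589797973633, 99.67568969726562), 80.61289978027344) [544.24128114 124.17117438]
((601.55615234375, 172.35031127929688), (50.82600402832031, 48.85868835449219), 83.795166015625) [425.47422154 210.91526289]
((612.1038818359375, 300.78533935546875), (56.46966552734375, 33.751014709472656), 4.856977939605713) [544.56373293 211.14036419]
handle ((530.7523193359375, 16.812820434570312), (15.177190780639648, 107.39099884033203), 86.67217254638672) 0.018876412013086263
strip [ 0.50173494 -0.15140981  0.05921779] [ 0.54429682 -0.13941883  0.06400404] [ 0.52265085 -0.14494894  0.06164859] 210
scene ((540.8132934570312, -221.3740234375), (105.60394287109375, 151.1041717529297), 10.471054077148438) 0.11479285730354771
side ((535.704833984375, -220.72128295898438), (99.73191833496094, 161.8582000732422), 10.683042526245117) 0.11598224569713311
wrist ((527.0692138671875, -168.2672576904297), (100.6231689453125, 47.8332405090332), 10.051044464111328) 0.11564266951793525
```

>>> jog_arm([
  [0.1, 0.04, 0.8],
  [0, 0, 0.8],
  [0, 0, 0.8],
  [0, 0, 0.7],
  [0, 0, 0.4],
  [0, 0, 0.21],
  [0, 0, 0],
  [0, 0, 0],
], yaw=[-0.08, 0, 0, 0, 0, 0, 0, 0])

```text
t: 3.35
ee_pos: [0.5747, 0.0147, 0.015]
orientation: [0.097, 3.139, 0.0]
ft_force: [1.0, -0.7, 0.6]
grip_width: 0.499
grasp_force: 0.0
```

>>> jog_arm([
  [0, 0, 0],
  [0, 0, 0],
  [0, 0, 0],
  [0, 0, 0],
  [0, 0, 0],
  [0, 0, 0],
  [0, 0, 0],
  [0, 0, 0],
], yaw=[0, 0, 0, 0, 0, 0, 0, 0], grip=-1, newtons=50)

```text
t: 4.15
ee_pos: [0.5742, 0.0146, 0.0144]
orientation: [0.097, 3.14, -0.0]
ft_force: [-1.2, -0.7, 4.4]
grip_width: 0.177
grasp_force: 50.0
```

```bash
python3 go.py .574 .0145 .014
```

```text
t 4.15 pos [0.5742 0.0146 0.0144] head 176.46 tilt -1.0 grip 0.177 gf 50.0 F [-1.2 -0.7  4.4] q7 1.35
slide units [ 0.005 -0.003  0.01 ]
```

>>> jog_arm([
  [0, 0, -0.6],
  [0, 0, -0.8],
  [0, 0, -0.8],
  [0, 0, 0],
  [0, 0, 0],
  [0, 0, 0],
  [0, 0, 0],
  [0, 0, 0],
], yaw=[0, 0, 0, 1, 1, 1, 1, 1])

```text
t: 4.95
ee_pos: [0.5738, 0.0147, 0.1017]
orientation: [-0.913, -3.005, 0.0]
ft_force: [-0.2, 0.3, -1.6]
grip_width: 0.176
grasp_force: 50.0
```

>>> jog_arm([
  [0, 0, 0],
  [0, 0, 0],
  [0, 0, 0],
  [0, 0, 0],
  [0, 0, 0],
  [0, 0, 0],
  [0, 0, 0],
  [0, 0, 0],
], yaw=[1, 1, 1, 1, 1, 1, 1, 0.66])

```text
t: 5.75
ee_pos: [0.5738, 0.0147, 0.1017]
orientation: [-2.013, -2.411, 0.001]
ft_force: [-0.7, -0.9, -0.2]
grip_width: 0.179
grasp_force: 50.0
```

```bash
python3 go.py .5012 -.027 .0574 100.5;  python3 - <<'E'
from h import *
c=cap('side'); P=cloud(c); save('s2',c['img'][100:260,200:400],4)
c=cap('scene'); save('s2b',c['img'][140:280,100:320],3.4)
E
```

```text
t 5.75 pos [0.5738 0.0147 0.1017] head 100.27 tilt -1.0 grip 0.179 gf 50.0 F [-0.7 -0.9 -0.2] q7 0.08
slide units [-0.703 -1.97   1.108]
yaw units -0.038
```

View pics/s2b.png

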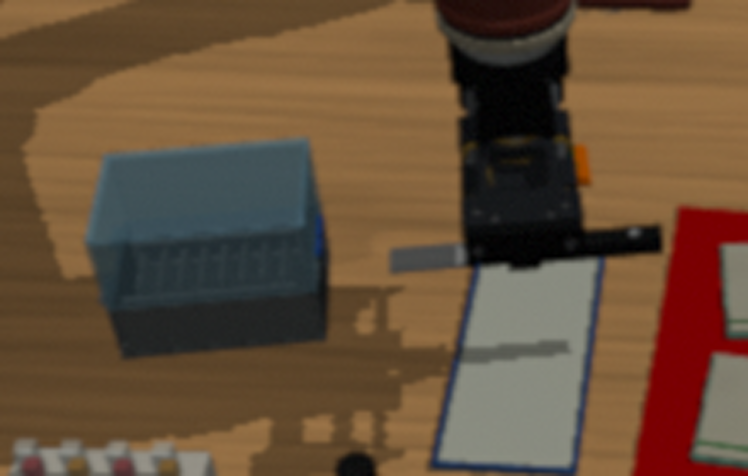

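The scraper is held level with its blade towards the box, tip at about (392,258) in this crop.

>>> jog_arm([
  [0, -0.7, 0.3],
  [-0.2, -0.7, 0.4],
  [-0.5, -0.57, 0.4],
  [0, 0, 0],
  [0, 0, 0],
  [0, 0, 0],
  [0, 0, 0],
  [0, 0, 0],
], yaw=[-0.04, 0, 0, 0, 0, 0, 0, 0])

```text
t: 6.65
ee_pos: [0.5025, -0.0268, 0.0584]
orientation: [2.002, 2.421, 0.001]
ft_force: [-0.6, 0.4, -1.2]
grip_width: 0.176
grasp_force: 50.0
```

```bash
python3 go.py .5012 -.027 .0574 100.5;  python3 - <<'E'
from h import *
for n in ['scene','side']:
    c=cap(n); P=cloud(c); q=P[(P[...,2]>.047)&(P[...,2]<.066)&(P[...,1]<-.05)&(P[...,1]>-.135)&(P[...,0]>.46)&(P[...,0]<.6)]
    print(n,len(q),q.min(0),q.max(0),np.median(q,0)); 
    if len(q)>3: print(cv2.minAreaRect(q[:,:2].astype(np.float32)*1000))
c=cap('wrist'); save('w2',c['img'][:330],1.42)
E
```

```text
t 6.65 pos [ 0.5025 -0.0268  0.0584] head 100.81 tilt -1.0 grip 0.176 gf 50.0 F [-0.6  0.4 -1.2] q7 0.16
slide units [ 0.002 -0.033  0.026]
yaw units 0.052
scene 143 [ 0.49798152 -0.11957162  0.04834891] [ 0.53521894 -0.05889141  0.05915653] [ 0.51739606 -0.09304557  0.05490832]
((516.5259399414062, -89.22845458984375), (29.54043960571289, 57.56381607055664), 12.031298637390137)
side 49 [ 0.49748036 -0.10847834  0.05268678] [ 0.51548772 -0.05221777  0.06020199] [ 0.50666358 -0.0817557   0.0559094 ]
((506.3294982910156, -79.94466400146484), (12.201904296875, 55.951751708984375), 7.519406318664551)
```

View pics/w2.png

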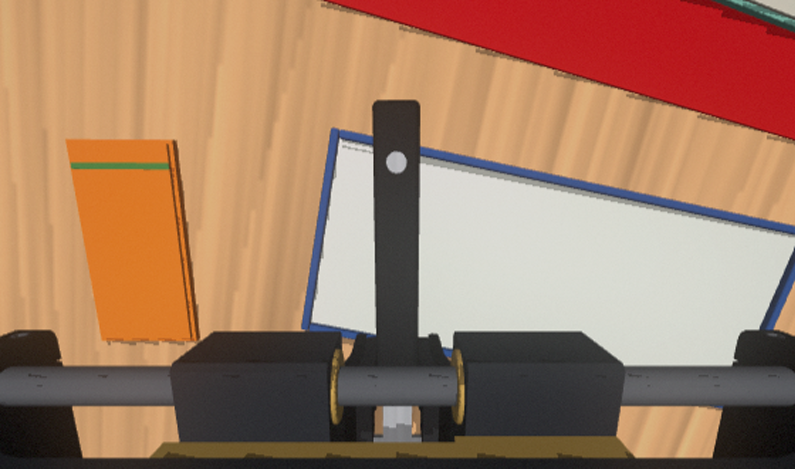

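>>> jog_arm([
  [-0.2, -0.03, 0.02],
  [-0.2, 0, 0],
  [-0.2, 0, 0],
  [-0.2, 0, 0],
  [-0.2, 0, 0],
  [-0.15, 0, 0],
  [0, 0, 0],
  [0, 0, 0],
], yaw=[0.05, 0, 0, 0, 0, 0, 0, 0])

```text
t: 7.6
ee_pos: [0.509, -0.0728, 0.0573]
orientation: [-2.01, -2.414, -0.0]
ft_force: [0.2, 0.6, -0.7]
grip_width: 0.176
grasp_force: 50.0
```

```bash
python3 go.py;  python3 - <<'E'
from h import *
c=cap('side'); save('s3',c['img'][110:240,240:370],4.6)
E
```

```text
t 7.60 pos [ 0.509  -0.0728  0.0573] head 100.42 tilt -1.0 grip 0.176 gf 50.0 F [ 0.2  0.6 -0.7] q7 0.26
```

View pics/s3.png

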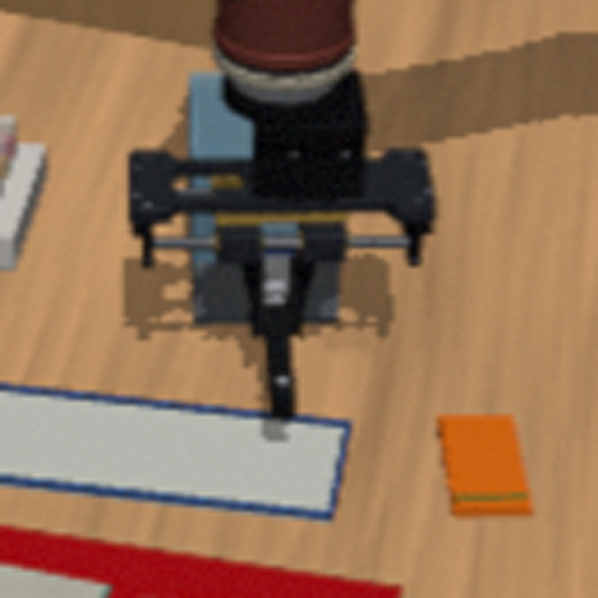

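The blade sits in the notch with no contact force, so I lift.

>>> jog_arm([
  [0, 0, -0.1],
  [0, 0, -0.15],
  [0, 0, -0.15],
  [0, 0, -0.2],
  [0, 0, -0.2],
  [0, 0, 0],
  [0, 0, 0],
  [0, 0, 0],
], yaw=[0, 0, 0, 0, 0, 0, 0, 0])

```text
t: 8.45
ee_pos: [0.5092, -0.0727, 0.0894]
orientation: [2.01, 2.414, 0.0]
ft_force: [-0.1, -0.3, -0.4]
grip_width: 0.176
grasp_force: 50.0
```

```bash
cat > lid.py <<'E'
from h import *
s=r.state(); print('pos',np.round(s['ee_pos'],4),'F',np.round(s['ft_force'],1))
C=np.array([.5363,-.2187]); a=np.radians(-79.5); ux=np.array([np.cos(a),np.sin(a)]); uy=np.array([-ux[1],ux[0]])
c=cap('scene'); P=cloud(c); q=P[c['depth']>0]; d=q[:,:2]-C; b=np.c_[d@ux,d@uy,q[:,2]]*1000
b=b[(abs(b[:,1])<45)&(b[:,0]>-90)&(b[:,0]<170)&(b[:,2]>60)&(b[:,2]<290)]
for lo in range(-90,170,20):
    k=b[(b[:,0]>=lo)&(b[:,0]<lo+20)]
    if len(k)>3: print(lo,len(k),np.percentile(k[:,2],[10,50,90,100]).round())
E
python3 lid.py
```

```text
pos [ 0.5092 -0.0727  0.0894] F [-0.1 -0.3 -0.4]
-90 55 [84. 86. 88. 89.]
-70 303 [ 91. 120. 144. 147.]
-50 183 [140. 142. 144. 147.]
-30 177 [135. 137. 140. 142.]
-10 175 [131. 133. 135. 137.]
10 175 [127. 129. 131. 133.]
30 177 [123. 125. 127. 129.]
50 178 [118. 120. 123. 125.]
70 169 [114. 116. 118. 120.]
90 14 [112. 114. 114. 114.]
```

>>> jog_arm([
  [0, 0, -0.25],
  [-0.05, 0, -0.25],
  [-0.15, 0, -0.25],
  [-0.15, 0, -0.25],
  [-0.15, 0, -0.25],
  [-0.15, 0, -0.25],
  [-0.15, 0, -0.2],
  [-0.15, 0, -0.15],
], yaw=[0, 0, 0, 0, 0, 0, 0, 0])

```text
t: 9.3
ee_pos: [0.516, -0.1112, 0.164]
orientation: [2.011, 2.413, -0.0]
ft_force: [0.3, -2.2, -5.7]
grip_width: 0.178
grasp_force: 50.0
```

```bash
python3 lid.py
```

```text
pos [ 0.516  -0.1112  0.164 ] F [ 0.3 -2.2 -5.7]
-90 124 [160. 248. 273. 289.]
-70 41 [158. 159. 161. 162.]
-50 59 [157. 159. 160. 162.]
-30 220 [157. 165. 172. 176.]
-10 259 [175. 183. 190. 197.]
10 187 [193. 197. 201. 203.]
30 117 [173. 181. 189. 192.]
50 114 [153. 161. 169. 172.]
70 108 [133. 142. 149. 152.]
90 104 [113. 121. 129. 131.]
110 73 [ 97. 102. 109. 111.]
```

>>> jog_arm([
  [-0.25, 0, 0],
  [-0.25, 0, 0],
  [-0.25, 0, 0],
  [-0.25, 0, 0],
  [-0.25, 0, 0],
  [-0.25, 0, 0],
  [-0.25, 0, 0],
  [-0.25, 0, 0],
], yaw=[0, 0, 0, 0, 0, 0, 0, 0])

```text
t: 10.15
ee_pos: [0.5305, -0.1895, 0.1632]
orientation: [-2.01, -2.414, -0.0]
ft_force: [-0.3, 2.2, -2.4]
grip_width: 0.176
grasp_force: 50.0
```

```bash
python3 lid.py
```

```text
pos [ 0.5305 -0.1895  0.1632] F [-0.3  2.2 -2.4]
-90 71 [155. 165. 168. 170.]
-70 369 [165. 247. 276. 290.]
-50 235 [160. 264. 283. 290.]
-30 302 [164. 259. 282. 290.]
-10 114 [173. 232. 268. 288.]
10 34 [198. 203. 205. 206.]
30 96 [182. 190. 200. 203.]
50 104 [160. 169. 178. 180.]
70 95 [138. 146. 155. 158.]
90 99 [115. 125. 133. 136.]
110 76 [ 95. 103. 110. 112.]
```

>>> jog_arm([
  [-0.25, 0, 0],
  [-0.25, 0, 0],
  [-0.25, 0, 0],
  [-0.25, 0, 0],
  [-0.25, 0, 0],
  [-0.25, 0, 0],
  [-0.25, 0, 0],
  [0, 0, 0],
], yaw=[0, 0, 0, 0, 0, 0, 0, 0])

```text
t: 11.0
ee_pos: [0.5432, -0.2602, 0.1636]
orientation: [2.012, 2.411, -0.001]
ft_force: [0.3, 0.2, 0.2]
grip_width: 0.178
grasp_force: 50.0
```

```bash
python3 lid.py; python3 -c "
from h import *
c=cap('side'); save('s4',np.hstack([c['img'][60:240,240:370],load('scene')['img'][90:270,90:260]]),2.6)"
```

```text
pos [ 0.5432 -0.2602  0.1636] F [0.3 0.2 0.2]
-70 22 [156. 164. 167. 168.]
-50 76 [155. 165. 168. 169.]
-30 73 [155. 165. 168. 170.]
-10 197 [159. 235. 248. 250.]
10 377 [164. 259. 282. 290.]
30 266 [163. 261. 283. 290.]
50 205 [163. 266. 282. 290.]
70 129 [ 71. 105. 161. 249.]
90 141 [ 68. 100. 201. 203.]
110 188 [200. 201. 202. 203.]
130 70 [200. 201. 203. 205.]
```

View pics/s4.png

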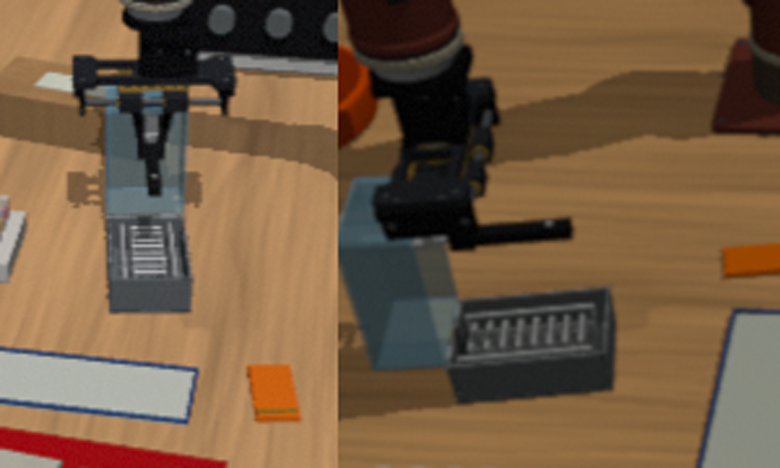

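The hood stands at about 90°. I give it a little more push, back out, and return the scraper to the tray.

>>> jog_arm([
  [-0.25, 0, 0],
  [-0.25, 0, 0],
  [0, 0, 0],
  [0, 0, 0],
  [0.5, 0, 0],
  [0.8, 0, 0],
  [0.8, 0, 0],
  [0.8, 0, 0],
], yaw=[0, 0, 0, 0, 0, 0, 0, 0])

```text
t: 11.9
ee_pos: [0.5255, -0.1622, 0.1635]
orientation: [2.01, 2.414, 0.0]
ft_force: [-0.2, 1.1, -0.9]
grip_width: 0.178
grasp_force: 50.0
```

>>> jog_arm([
  [0.8, 0, 0],
  [0.8, 0, 0],
  [0.8, 0, 0],
  [0.3, 0, 0],
  [0, 0, 0],
  [0, 0, 0],
  [0, 0, 0],
  [0, 0, 0],
], yaw=[0, 0, 0, 0, -1, -1, -1, -1])

```text
t: 12.7
ee_pos: [0.5063, -0.0577, 0.1635]
orientation: [1.459, 2.782, -0.0]
ft_force: [-0.1, 0.8, -0.4]
grip_width: 0.178
grasp_force: 50.0
```

>>> jog_arm([
  [0, 0, 0],
  [0, 0, 0],
  [0, 0, 0],
  [0, 0, 0],
  [0, 0, 0],
  [0, 0, 0],
  [0, 0, 0],
  [0, 0, 0],
], yaw=[-1, -1, -1, -1, -1, -1, -1, -1])

```text
t: 13.5
ee_pos: [0.5063, -0.0577, 0.1635]
orientation: [0.201, 3.135, -0.001]
ft_force: [-0.2, 0.1, -0.6]
grip_width: 0.173
grasp_force: 50.0
```

```bash
python3 lid.py; python3 go.py .574 .012 .0144 176.5; python3 -c "
from h import *
c=cap('side'); P=cloud(c)
hsv=cv2.cvtColor(c['img'],cv2.COLOR_RGB2HSV);X,Y,Z=P[...,0],P[...,1],P[...,2]
m=(Y>-.15)&(Y<.08)&(X>.4)&(X<.85)&(Z<.03)&(hsv[...,1]<60)&(hsv[...,2]>120)
print(cv2.minAreaRect(P[m][:,:2].astype(np.float32)*1000))"
```

```text
pos [ 0.5063 -0.0577  0.1635] F [-0.2  0.1 -0.6]
-90 243 [232. 263. 268. 270.]
-70 29 [250. 261. 268. 269.]
70 54 [ 64.  86. 120. 134.]
90 410 [ 78. 148. 197. 200.]
110 401 [ 85. 158. 196. 199.]
130 191 [190. 192. 194. 195.]
150 112 [188. 190. 192. 192.]
t 13.55 pos [ 0.5063 -0.0577  0.1635] head 173.02 tilt -1.0 grip 0.178 gf 50.0 F [ 0.8  0.  -0.3] q7 1.48
slide units [-1.465  1.938  3.728]
yaw units -0.581
((622.0069580078125, 5.922271728515625), (110.53522491455078, 339.82476806640625), 88.3938980102539)
```

>>> jog_arm([
  [-0.75, 0.97, 0],
  [-0.715, 0.97, 0.5],
  [0, 0, 0.8],
  [0, 0, 0.8],
  [0, 0, 0.8],
  [0, 0, 0.5],
  [0, 0, 0.2],
  [0, 0, 0.11],
], yaw=[0, 0, -0.58, 0, 0, 0, 0, 0])

```text
t: 14.4
ee_pos: [0.573, 0.0104, 0.0154]
orientation: [-0.115, -3.139, 0.0]
ft_force: [-0.4, 0.5, -0.6]
grip_width: 0.178
grasp_force: 50.0
```

```bash
python3 go.py .574 .012 .0147 176.5
```

```text
t 14.40 pos [0.573  0.0104 0.0154] head 175.81 tilt -1.0 grip 0.178 gf 50.0 F [-0.4  0.5 -0.6] q7 1.38
slide units [-0.022  0.043  0.017]
yaw units -0.116
```

>>> jog_arm([
  [0, 0, 0.02],
  [0, 0, 0],
  [0, 0, 0],
  [0, 0, 0],
  [0, 0, 0],
  [0, 0, -0.3],
  [0, 0, -0.8],
  [0, 0, -0.9],
], yaw=[0, 0, 0, 0, 0, 0, 0, 0], grip=0, newtons=5)

```text
t: 15.2
ee_pos: [0.5723, 0.0106, 0.0959]
orientation: [-0.112, -3.138, 0.0]
ft_force: [0.6, 0.0, 0.9]
grip_width: 0.499
grasp_force: 0.0
```

```bash
python3 go.py .4616 .1786 .06 184
python3 - <<'E'
from h import *
exec(open('meas.py').read().replace("load(n)","cap(n)"))
E
```

```text
t 15.20 pos [0.5723 0.0106 0.0959] head 175.92 tilt -1.0 grip 0.499 gf 0.0 F [0.6 0.  0.9] q7 1.39
slide units [3.057 3.993 0.902]
yaw units -1.347
== scene
mat px [347. 255.] n 7178 c [575.6 240.5] sz [266.4 318.7] ang 86.0 z 1.2
(409, 98, 335, 284)
plate px [322. 225.] n 471 c [506.7 180.5] sz [98.4 48.3] ang 3.6 z 7.0
plate px [367. 229.] n 496 c [516.6 295.8] sz [ 48.8 100.6] ang 81.1 z 7.2
plate px [317. 260.] n 614 c [631.2 168.5] sz [ 48.8 101.5] ang 83.2 z 7.2
plate px [377. 265.] n 620 c [637.6 310. ] sz [98.  48.1] ang 2.7 z 7.2
tray px [255. 246.] n 1488 c [573.7  10.5] sz [ 88.9 232.8] ang 89.8 z 2.1
handle px [256. 229.] n 185 c [532.3  14.2] sz [ 16.4 110. ] ang 85.9 z 17.5
handle px [193. 229.] n 85 c [ 549.1 -148.5] sz [65.2 12.2] ang 9.4 z 23.4
box? px [141. 216.] n 3158 c [ 547.4 -258.6] sz [108.1 227.2] ang 10.9 z 48.2
box? px [131. 279.] n 1032 c [ 734.9 -246.2] sz [ 50.1 130.9] ang 0.0 z 30.0
boxtop? px [117. 186.] n 99 c [ 513.7 -333.2] sz [ 7.7 44.1] ang 9.7 z 116.2
boxtop? px [105. 212.] n 167 c [ 610.2 -326.1] sz [ 7.5 67. ] ang 11.1 z 116.2
== side
mat px [258. 266.] n 6124 c [572.1 241.7] sz [272.6 318.1] ang 86.0 z 2.1
(405, 95, 335, 291)
plate px [243. 240.] n 449 c [626.8 170.2] sz [ 52.5 100.7] ang 80.1 z 7.8
plate px [288. 248.] n 465 c [502.5 181.2] sz [98.8 53.4] ang 4.4 z 8.0
plate px [228. 276.] n 563 c [632.9 310.9] sz [55.2 99. ] ang 89.9 z 7.9
plate px [277. 278.] n 577 c [512.1 296.9] sz [ 54.5 101.1] ang 81.6 z 7.9
tray px [271. 208.] n 1144 c [571.2   8.4] sz [ 96.5 233.6] ang 88.2 z 3.3
handle px [288. 207.] n 210 c [529.9  17.4] sz [ 19.3 108.7] ang 87.5 z 16.4
box? px [300. 144.] n 1292 c [ 538.1 -259.3] sz [ 97.4 241.7] ang 8.0 z 48.4
box? px [239. 151.] n 379 c [ 732.8 -247.1] sz [ 51.2 139.9] ang 2.0 z 30.6
boxtop? px [300. 115.] n 100 c [ 548.4 -368.3] sz [64.5 19.7] ang 6.5 z 116.7
```

>>> jog_arm([
  [0.5, 0.8, 0],
  [0.7, 0.8, 0],
  [0.7, 0.8, 0.2],
  [0.7, 0.8, 0.2],
  [0.457, 0.793, 0.5],
  [0, 0, 0],
  [0, 0, 0],
  [0, 0, 0],
], yaw=[0, 0, 0, 0, 0, -1, -0.35, 0], grip=0.6)

```text
t: 16.1
ee_pos: [0.4624, 0.1789, 0.0593]
orientation: [-0.112, 3.139, -0.0]
ft_force: [-0.4, 0.2, 0.5]
grip_width: 0.8
grasp_force: 0.0
```

```bash
python3 go.py .4616 .1786 .011 184
```

```text
t 16.10 pos [0.4624 0.1789 0.0593] head -175.92 tilt -1.0 grip 0.800 gf 0.0 F [-0.4  0.2  0.5] q7 1.14
slide units [ 0.02  -0.006  1.208]
yaw units 0.014
```

>>> jog_arm([
  [0.02, 0, 0.5],
  [0, 0, 0.4],
  [0, 0, 0.2],
  [0, 0, 0.1],
  [0, 0, 0],
  [0, 0, 0],
  [0, 0, 0],
  [0, 0, 0],
], yaw=[0, 0, 0, 0, 0, 0, 0, 0])

```text
t: 16.9
ee_pos: [0.4619, 0.1787, 0.0114]
orientation: [-0.11, 3.139, 0.0]
ft_force: [0.1, -0.8, -0.1]
grip_width: 0.803
grasp_force: 0.0
```

>>> jog_arm([
  [0, 0, 0],
  [0, 0, 0],
  [0, 0, 0],
  [0, 0, 0],
  [0, 0, 0],
  [0, 0, 0],
  [0, 0, 0],
  [0, 0, 0],
], yaw=[0, 0, 0, 0, 0, 0, 0, 0], grip=-1, newtons=6)

```text
t: 17.7
ee_pos: [0.4617, 0.1786, 0.011]
orientation: [0.11, -3.14, 0.0]
ft_force: [-0.3, 0.1, 0.8]
grip_width: 0.576
grasp_force: 6.0
```

```bash
python3 go.py .4616 .1786 .011 184
```

```text
t 17.70 pos [0.4617 0.1786 0.011 ] head -175.98 tilt -1.0 grip 0.576 gf 6.0 F [-0.3  0.1  0.8] q7 1.12
slide units [0.001 0.001 0.   ]
yaw units 0.003
```

>>> jog_arm([
  [-0.03, 0, -0.36],
  [-0.08, 0, -0.35],
  [-0.14, 0, -0.33],
  [-0.19, 0, -0.31],
  [-0.235, 0, -0.275],
  [-0.275, 0, -0.235],
  [-0.31, 0, -0.19],
  [-0.33, 0, -0.14],
], yaw=[0, 0, 0, 0, 0, 0, 0, 0])

```text
t: 18.5
ee_pos: [0.5262, 0.1831, 0.0993]
orientation: [-0.11, 3.139, 0.0]
ft_force: [0.4, 0.4, 0.0]
grip_width: 0.572
grasp_force: 6.0
```

>>> jog_arm([
  [-0.35, 0, -0.085],
  [-0.36, 0, -0.03],
  [0, 0, 0],
  [0, 0, -0.3],
  [0, 0, -0.5],
  [0, 0, -0.5],
  [0, 0, 0],
  [0, 0, 0],
], yaw=[0, 0, 0, 0, 0, 0, 0, 0])

```text
t: 19.3
ee_pos: [0.5532, 0.1852, 0.1558]
orientation: [-0.111, 3.139, 0.0]
ft_force: [-0.8, -0.9, -0.8]
grip_width: 0.574
grasp_force: 6.0
```

```bash
python3 go.py
cat > pl.py <<'E'
# held plate: side-camera points under the TCP, tilt estimate along tool x
from h import *
s=r.state(); M=R.from_rotvec(s['orientation']).as_matrix(); p=np.array(s['ee_pos'])
for n in ['scene','side']:
    c=cap(n); P=cloud(c); hsv=cv2.cvtColor(c['img'],cv2.COLOR_RGB2HSV)
    q=(P-p)@M*1000; m=(abs(q[...,0])<110)&(abs(q[...,1])<23)&(q[...,2]>6)&(P[...,2]>.010)&(c['depth']>0)
    k=q[m]; print(n,len(k))
    for lo in range(6,110,12):
        b=k[(k[:,2]>=lo)&(k[:,2]<lo+12)]
        if len(b)>3: print('  below',lo,len(b),'x',np.percentile(b[:,0],[10,50,90]).round(1))
E
python3 pl.py; python3 -c "
from h import *
c=load('side'); save('s5',np.hstack([c['img'][130:300,200:350],load('scene')['img'][120:290,230:420]]),2.3)"
```

```text
t 19.30 pos [0.5532 0.1852 0.1558] head -175.97 tilt -1.0 grip 0.574 gf 6.0 F [-0.8 -0.9 -0.8] q7 1.21
scene 594
  below 6 553 x [-88. -57. -25.]
  below 18 32 x [-94.5 -92.6 -91.2]
side 304
  below 6 267 x [-81.6 -56.5 -22.9]
  below 18 10 x [-89.9 -86.8 -57.4]
```

View pics/s5.png

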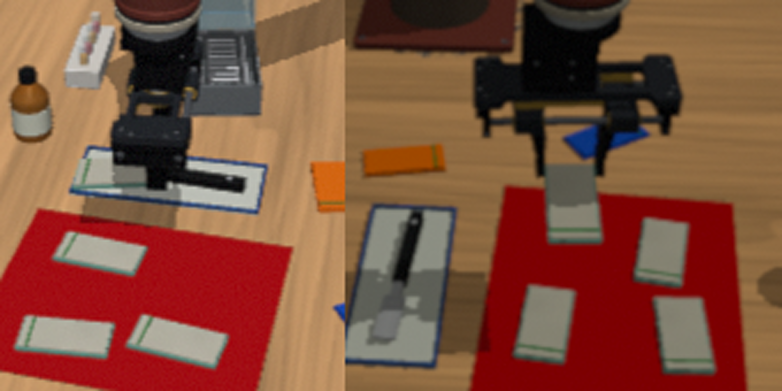

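The plate is still held nearly level because pad friction stops it swinging. I loosen the grip to 3 N and let gravity swing it.

>>> jog_arm([
  [0, 0, 0],
  [0, 0, 0],
  [0, 0, 0],
  [0, 0, 0],
  [0, 0, 0],
  [0, 0, 0],
  [0, 0, 0],
  [0, 0, 0],
], yaw=[0, 0, 0, 0, 0, 0, 0, 0], newtons=3)

```text
t: 20.2
ee_pos: [0.5535, 0.185, 0.1552]
orientation: [0.11, -3.14, 0.0]
ft_force: [-0.8, -1.0, -0.6]
grip_width: 0.575
grasp_force: 3.0
```

```bash
python3 pl.py
```

```text
scene 478
  below 6 65 x [-2.5 -0.6  1.1]
  below 18 66 x [0.1 1.4 2.8]
  below 30 65 x [2.  4.5 6. ]
  below 42 60 x [5.  6.6 8.6]
  below 54 60 x [7.1 8.3 9.9]
  below 66 62 x [ 8.9 11.  12.3]
  below 78 52 x [11.7 13.  15.5]
  below 90 43 x [14.3 15.4 16.7]
side 155
  below 18 16 x [ 7.2 11.4 12.7]
  below 30 15 x [12.4 13.2 14.2]
  below 42 18 x [14.2 15.6 16.4]
  below 54 21 x [14.6 17.8 19.1]
  below 66 12 x [18.8 20.3 21.2]
  below 78 19 x [21.1 22.1 23.4]
  below 90 14 x [23.1 24.  25. ]
```

The plate swung down and stopped about 11° past vertical. I set its foot on the mat and shift the grip to straighten it.

>>> jog_arm([
  [0, 0, 0.5],
  [0, 0, 0.5],
  [0, 0, 0.3],
  [0, 0, 0.18],
  [0.12, 0, 0],
  [0.12, 0, -0.01],
  [0.12, 0, -0.01],
  [0.1, 0, -0.01],
], yaw=[0, 0, 0, 0, 0, 0, 0, 0])

```text
t: 21.1
ee_pos: [0.5347, 0.1839, 0.0978]
orientation: [-0.11, 3.139, 0.0]
ft_force: [0.8, -0.3, -0.5]
grip_width: 0.573
grasp_force: 3.0
```

```bash
python3 go.py; python3 pl.py
```

```text
t 21.10 pos [0.5347 0.1839 0.0978] head -175.97 tilt -1.0 grip 0.573 gf 3.0 F [ 0.8 -0.3 -0.5] q7 1.19
scene 379
  below 6 58 x [-2.7 -1.1  0.5]
  below 18 53 x [-0.7  1.5  3. ]
  below 30 60 x [1.9 3.5 5.3]
  below 42 57 x [4.1 5.7 7.5]
  below 54 52 x [5.5 7.3 9.7]
  below 66 49 x [ 8.4 10.2 11.7]
  below 78 50 x [ 1.8 11.2 13.2]
side 115
  below 18 5 x [11.5 12.5 12.6]
  below 30 14 x [ 9.8 13.  13.8]
  below 42 18 x [14.  15.3 16.3]
  below 54 19 x [13.2 17.7 18.7]
  below 66 16 x [18.2 20.1 21.1]
  below 78 42 x [-90.2 -58.1  21.5]
```

>>> jog_arm([
  [-0.1, 0, 0.05],
  [0, 0, 0.06],
  [0.1, 0, 0],
  [0.1, 0, 0],
  [0.1, 0, 0],
  [0.1, 0, -0.01],
  [0.1, 0, -0.02],
  [0, 0, 0],
], yaw=[0, 0, 0, 0, 0, 0, 0, 0])

```text
t: 22.0
ee_pos: [0.5183, 0.1826, 0.0939]
orientation: [0.111, -3.139, 0.0]
ft_force: [0.6, 0.5, -0.5]
grip_width: 0.575
grasp_force: 3.0
```

```bash
python3 go.py; python3 pl.py
```

```text
t 22.00 pos [0.5183 0.1826 0.0939] head -175.96 tilt -1.0 grip 0.575 gf 3.0 F [ 0.6  0.5 -0.5] q7 1.18
scene 420
  below 6 68 x [-4.7 -2.6 -1. ]
  below 18 70 x [-4.7 -2.6 -0.9]
  below 30 62 x [-4.7 -2.2 -0.7]
  below 42 65 x [-4.1 -2.4  0.1]
  below 54 64 x [-4.  -2.  -0.2]
  below 66 56 x [-3.2 -1.8  0.9]
  below 78 35 x [-5.2 -1.4  0.2]
side 50
  below 30 6 x [4.1 6.7 6.9]
  below 42 6 x [4.6 6.9 7.2]
  below 54 11 x [7.1 7.3 7.5]
  below 66 9 x [2.5 7.3 7.7]
  below 78 16 x [-104.5  -88.3  -28.8]
```

Plate vertical. I tighten the grip, lift, and carry it over the box.

>>> jog_arm([
  [0, 0, -0.3],
  [0, 0, -0.8],
  [0, 0, -0.95],
  [0, -0.7, 0],
  [0, -0.8, 0],
  [0, -0.8, 0],
  [0, -0.8, 0],
  [0, -0.8, 0],
], yaw=[0, 0, 0, 0, 0, 0, 0, 0], newtons=10)

```text
t: 22.9
ee_pos: [0.5303, 0.0258, 0.1771]
orientation: [-0.11, 3.139, 0.0]
ft_force: [0.8, 0.3, -0.4]
grip_width: 0.572
grasp_force: 10.0
```

>>> jog_arm([
  [0, -0.8, 0],
  [0, -0.8, 0],
  [0, 0, 0],
  [0, 0, 0],
  [0, 0, 0],
  [0, 0, 0],
  [0, 0, 0],
  [0, 0, 0],
], yaw=[0, 0, 1, 1, 1, 1, 1, 1])

```text
t: 23.7
ee_pos: [0.5348, -0.0369, 0.1769]
orientation: [0.872, 3.018, 0.001]
ft_force: [-1.2, -0.6, -0.3]
grip_width: 0.572
grasp_force: 10.0
```

>>> jog_arm([
  [0, 0, 0],
  [0, 0, 0],
  [0, 0, 0],
  [0, 0, 0],
  [0, 0, 0],
  [0, 0, 0],
  [0, 0, 0],
  [0, 0, 0],
], yaw=[1, 1, 1, 1, 1, 1, 1, 0.9])

```text
t: 24.5
ee_pos: [0.5348, -0.0368, 0.1769]
orientation: [2.011, 2.413, 0.001]
ft_force: [-0.6, -0.3, -0.9]
grip_width: 0.574
grasp_force: 10.0
```

```bash
python3 go.py .5427 -.2531 .17 100.5
python3 - <<'E'
from h import *
for n in ['scene','side','wrist']:
    c=cap(n); P=cloud(c)
    C=np.array([.5363,-.2187]); a=np.radians(-79.5); ux=np.array([np.cos(a),np.sin(a)]); uy=np.array([-ux[1],ux[0]])
    d=P[...,:2]-C; X=d@ux*1000; Y=d@uy*1000; Z=P[...,2]*1000
    m=(Z>46.5)&(Z<53)&(abs(Y)<62)&(X>-90)&(X<72)
    q=np.c_[X[m],Y[m]].astype(np.float32); print(n,len(q),np.percentile(q,[1,99],axis=0).round(1) if len(q) else '',cv2.minAreaRect(q) if len(q)>5 else '')
    for lab,mm in [('front',m&(X<-62)&(abs(Y)<40)),('y+',m&(Y>40)&(X>-60)),('y-',m&(Y<-40)&(X>-60))]:
        if mm.sum()>10:
            A=np.c_[X[mm],Y[mm]]; v=cv2.fitLine(A.astype(np.float32),cv2.DIST_L2,0,.01,.01).ravel(); print('  ',lab,mm.sum(),'mean',A.mean(0).round(1),'dir deg',np.degrees(np.arctan2(v[1],v[0])).round(2))
    save('hov_'+n,c['img'])
E
python3 pl.py
```

```text
t 24.50 pos [ 0.5348 -0.0368  0.1769] head 100.37 tilt -1.0 grip 0.574 gf 10.0 F [-0.6 -0.3 -0.9] q7 0.18
slide units [-5.355 -0.78   0.172]
yaw units -0.021
scene 222 [[-71.8 -47.6]
 [ 69.7  56.5]] ((-0.9190826416015625, 4.4876556396484375), (142.49124145507812, 105.16185760498047), 0.27634289860725403)
   front 33 mean [-70.1   2.1] dir deg -89.54
   y+ 93 mean [ 4.5 52.7] dir deg 0.12
   y- 75 mean [  5.  -43.8] dir deg 0.13
side 65 [[-77.5 -50.9]
 [ 71.2  45.5]] ((-3.4765167236328125, -2.856548309326172), (149.1183319091797, 96.46894073486328), 0.31430932879447937)
   front 13 mean [-73.9 -20.9] dir deg -87.28
   y- 29 mean [ 10.7 -48.5] dir deg 0.86
wrist 339 [[-74.5 -25.2]
 [-65.8  49.3]] ((-72.43497467041016, 12.238475799560547), (75.98075866699219, 9.646139144897461), 85.4458236694336)
   front 281 mean [-72.7   7.1] dir deg -89.91
scene 170
  below 54 5 x [-0.1  0.6  4.7]
  below 66 7 x [-0.6  4.9  5. ]
side 482
  below 6 55 x [0.6 3.9 7.1]
  below 18 61 x [1.2 3.6 7. ]
  below 30 56 x [1.1 4.9 8.7]
  below 42 53 x [2.  5.7 9.1]
  below 54 53 x [1.9 5.9 9. ]
  below 66 53 x [2.4 6.  7.9]
  below 78 53 x [2.3 6.1 8.2]
```

View pics/hov_wrist.png

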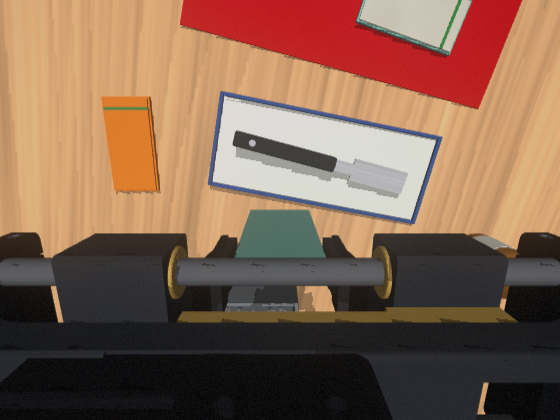

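Wrist view: the plate hangs between the fingers, and the front of the rack is below at about (260,308). I refine the plate plane and the loop phase numerically.

```bash
cat > fit.py <<'E'
from h import *
C=np.array([.5363,-.2187]); a=np.radians(-79.4); ux=np.array([np.cos(a),np.sin(a)]); uy=np.array([-ux[1],ux[0]])
s=r.state(); M=R.from_rotvec(s['orientation']).as_matrix(); p=np.array(s['ee_pos'])
for n in ['scene','side']:
    c=load(n); P=cloud(c); ok=c['depth']>0
    d=P[...,:2]-C; X=d@ux*1000; Y=d@uy*1000; Z=P[...,2]*1000
    print(n)
    m=ok&(Z>36)&(Z<50)&(abs(Y)<24)&(X>-60)&(X<72)
    if m.sum()>20:
        ph=np.exp(2j*np.pi*X[m]/15); w=np.clip(Z[m]-36,0,8); z=(ph*w).sum()/w.sum()
        print(' loops n',m.sum(),'phase mm',(np.angle(z)/2/np.pi*15).round(2),'strength',abs(z).round(2),'(nominal loop at +-7.5+..: slots at 5+15k => loops at 12.5 => phase -2.5)')
    mz=ok&(Z>36)&(Z<48)&(abs(abs(Y)-31)<7)&(X>-50)&(X<62)
    for sg in (1,-1):
        k=mz&(Y*sg>0); print(' rail',sg,k.sum(),np.median(Y[k]).round(1) if k.sum() else '')
    q=(P-p)@M*1000
    m=ok&(abs(q[...,0])<25)&(abs(q[...,1])<32)&(q[...,2]>14)&(q[...,2]<86)
    k=q[m]
    if len(k)>20:
        A=np.c_[np.ones(len(k)),k[:,1],k[:,2]-50]; co,_,_,_=np.linalg.lstsq(A,k[:,0],rcond=None); rs=k[:,0]-A@co
        g=abs(rs)<2.5; co,_,_,_=np.linalg.lstsq(A[g],k[g,0],rcond=None)
        print(' plate face: x %.1f at 50 below, dy %.3f, dz %.3f'%tuple(co),'res',np.std(k[g,0]-A[g]@co).round(2),'y edges',np.percentile(k[:,1],[1,99]).round(1),len(k),'zmax',q[ok&(abs(q[...,0])<25)&(abs(q[...,1])<20)&(q[...,2]<110)][:,2].max().round(1))
E
python3 fit.py
```

```text
scene
 loops n 198 phase mm 0.26 strength 0.78 (nominal loop at +-7.5+..: slots at 5+15k => loops at 12.5 => phase -2.5)
 rail 1 94 35.0
 rail -1 76 -26.7
 plate face: x 3.8 at 50 below, dy -0.068, dz 0.024 res 1.32 y edges [-19.8  29.2] 71 zmax 89.4
side
 loops n 57 phase mm -3.38 strength 0.43 (nominal loop at +-7.5+..: slots at 5+15k => loops at 12.5 => phase -2.5)
 rail 1 0 
 rail -1 27 -32.2
 plate face: x 5.3 at 50 below, dy 0.024, dz 0.042 res 1.24 y edges [-26.8  19.5] 363 zmax 91.8
```

```bash
python3 go.py .5433 -.256 .152 100.6
```

```text
t 24.75 pos [ 0.5347 -0.0368  0.1764] head 100.77 tilt -1.0 grip 0.570 gf 10.0 F [-0.5 -0.7 -0.8] q7 0.19
slide units [-5.424 -0.813  0.61 ]
yaw units 0.029
```

>>> jog_arm([
  [-0.8, -0.1, 0],
  [-0.8, -0.1, 0],
  [-0.8, -0.1, 0],
  [-0.8, -0.1, 0],
  [-0.8, -0.1, 0],
  [-0.8, -0.1, 0],
  [-0.63, -0.18, 0.3],
  [0, 0, 0.3],
], yaw=[0, 0, 0, 0, 0, 0, 0, -0.04])

```text
t: 25.55
ee_pos: [0.5427, -0.261, 0.152]
orientation: [2.005, 2.417, -0.003]
ft_force: [0.1, -0.3, -0.4]
grip_width: 0.574
grasp_force: 10.0
```

```bash
python3 go.py .5433 -.256 .152 100.6; python3 -c "
from h import *
a=cap('scene');b=cap('side')
save('p5',np.hstack([a['img'][110:250,80:230],b['img'][70:210,235:375]]),2.7)"; python3 fit.py
```

```text
t 25.55 pos [ 0.5427 -0.261   0.152 ] head 100.65 tilt -1.0 grip 0.574 gf 10.0 F [ 0.1 -0.3 -0.4] q7 0.62
slide units [0.121 0.037 0.   ]
yaw units 0.008
scene
 loops n 189 phase mm 0.27 strength 0.79 (nominal loop at +-7.5+..: slots at 5+15k => loops at 12.5 => phase -2.5)
 rail 1 89 35.4
 rail -1 67 -26.4
 plate face: x -1.0 at 50 below, dy -0.029, dz 0.016 res 0.9 y edges [-24.9  27.6] 181 zmax 109.5
side
 loops n 188 phase mm -2.46 strength 0.42 (nominal loop at +-7.5+..: slots at 5+15k => loops at 12.5 => phase -2.5)
 rail 1 27 29.7
 rail -1 28 -31.9
 plate face: x 3.5 at 50 below, dy 0.012, dz 0.011 res 1.35 y edges [-27.7  18.4] 298 zmax 109.9
```

View pics/p5.png

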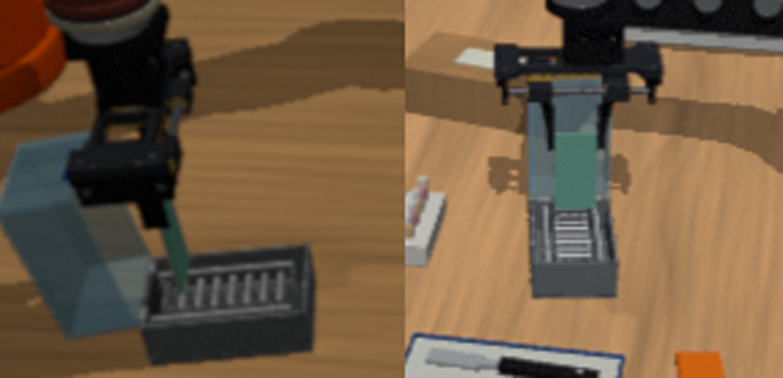

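>>> jog_arm([
  [0.18, 0.06, 0],
  [0, 0, 0],
  [0, 0, 0],
  [0, 0, 0.15],
  [0, 0, 0.15],
  [0, 0, 0.15],
  [0, 0, 0.15],
  [0, 0, 0],
], yaw=[0, 0, 0, 0, 0, 0, 0, 0])

```text
t: 26.45
ee_pos: [0.5452, -0.2492, 0.1282]
orientation: [2.001, 2.42, 0.0]
ft_force: [0.2, -0.5, 3.8]
grip_width: 0.575
grasp_force: 10.0
```

```bash
python3 go.py .5429 -.2541 .096 100.6; python3 -c "
from h import *
a=cap('scene');b=cap('side')";python3 fit.py
```

```text
t 26.45 pos [ 0.5452 -0.2492  0.1282] head 100.84 tilt -1.0 grip 0.575 gf 10.0 F [ 0.2 -0.5  3.8] q7 0.61
slide units [-0.11  -0.081  0.806]
yaw units 0.039
scene
 loops n 187 phase mm -0.07 strength 0.68 (nominal loop at +-7.5+..: slots at 5+15k => loops at 12.5 => phase -2.5)
 rail 1 101 34.6
 rail -1 61 -26.6
 plate face: x 4.8 at 50 below, dy -0.031, dz 0.013 res 0.95 y edges [-30.6  31.2] 205 zmax 108.6
side
 loops n 153 phase mm -2.33 strength 0.36 (nominal loop at +-7.5+..: slots at 5+15k => loops at 12.5 => phase -2.5)
 rail 1 26 29.9
 rail -1 28 -32.2
 plate face: x 5.8 at 50 below, dy -0.004, dz 0.048 res 1.4 y edges [-28.5  26.8] 328 zmax 108.8
```

The reading was taken mid-motion, so the plate came down on a loop (3.8 N). I raise it, correct by +7.5 mm, let it settle, then descend.

>>> jog_arm([
  [0, 0, -0.25],
  [-0.1, -0.07, 0],
  [-0.09, 0, 0],
  [0, 0, 0],
  [0, 0, 0],
  [0, 0, 0],
  [0, 0, 0],
  [0, 0, 0],
], yaw=[0.03, 0, 0, 0, 0, 0, 0, 0])

```text
t: 27.35
ee_pos: [0.5436, -0.2564, 0.1379]
orientation: [-2.005, -2.419, 0.0]
ft_force: [0.1, -0.2, -0.1]
grip_width: 0.572
grasp_force: 10.0
```

```bash
python3 go.py .5435 -.2570 .096 100.6; python3 -c "
from h import *
a=cap('scene');b=cap('side')
save('p6',np.hstack([a['img'][110:250,80:230],b['img'][70:210,235:375]]),2.7)";python3 fit.py; python3 go.py
```

```text
t 27.35 pos [ 0.5436 -0.2564  0.1379] head 100.69 tilt -1.0 grip 0.572 gf 10.0 F [ 0.1 -0.2 -0.1] q7 0.62
slide units [-0.016 -0.005  1.047]
yaw units 0.015
scene
 loops n 184 phase mm 0.3 strength 0.79 (nominal loop at +-7.5+..: slots at 5+15k => loops at 12.5 => phase -2.5)
 rail 1 98 34.9
 rail -1 63 -27.2
 plate face: x 5.1 at 50 below, dy -0.030, dz 0.024 res 0.98 y edges [-25.6  28.1] 176 zmax 109.5
side
 loops n 167 phase mm -2.98 strength 0.36 (nominal loop at +-7.5+..: slots at 5+15k => loops at 12.5 => phase -2.5)
 rail 1 30 30.1
 rail -1 29 -31.7
 plate face: x 5.6 at 50 below, dy 0.008, dz 0.027 res 1.35 y edges [-28.4  20.4] 297 zmax 109.1
t 27.45 pos [ 0.5436 -0.2564  0.138 ] head 100.69 tilt -1.0 grip 0.572 gf 10.0 F [-0.7  0.7 -1. ] q7 0.62
```

>>> jog_arm([
  [-0.02, 0, 0.1],
  [0, 0, 0.15],
  [0, 0, 0.15],
  [0, 0, 0.15],
  [0, 0, 0.15],
  [0, 0, 0.1],
  [0, 0, 0],
  [0, 0, 0],
], yaw=[0, 0, 0, 0, 0, 0, 0, 0])

```text
t: 28.25
ee_pos: [0.5437, -0.2573, 0.1059]
orientation: [-2.005, -2.418, 0.0]
ft_force: [0.7, -1.0, -0.5]
grip_width: 0.575
grasp_force: 10.0
```

```bash
python3 go.py .5435 -.2570 .096 100.6
```

```text
t 28.25 pos [ 0.5437 -0.2573  0.1059] head 100.68 tilt -1.0 grip 0.575 gf 10.0 F [ 0.7 -1.  -0.5] q7 0.63
slide units [ 0.009 -0.003  0.248]
yaw units 0.013
```

>>> jog_arm([
  [0, 0, 0.1],
  [0, 0, 0.1],
  [0, 0, 0.06],
  [0, 0, 0.04],
  [0, 0, 0],
  [0, 0, 0],
  [0, 0, 0],
  [0, 0, 0],
], yaw=[0, 0, 0, 0, 0, 0, 0, 0])

```text
t: 29.05
ee_pos: [0.5437, -0.2573, 0.0941]
orientation: [2.005, 2.418, 0.0]
ft_force: [-0.6, -0.6, -1.1]
grip_width: 0.571
grasp_force: 10.0
```

>>> jog_arm([
  [0, 0, 0],
  [0, 0, 0],
  [0, 0, 0],
  [0, 0, 0],
  [0, 0, -0.4],
  [0, 0, -0.8],
  [0, 0, -0.8],
  [0, 0, 0],
], yaw=[0, 0, 0, 0, 0, 0, 0, 0], grip=0.6)

```text
t: 29.85
ee_pos: [0.5459, -0.2584, 0.1788]
orientation: [2.001, 2.413, 0.004]
ft_force: [-0.3, -0.2, -0.2]
grip_width: 0.8
grasp_force: 0.0
```

```bash
cat > st.py <<'E'
# standing plates: points above 55 mm in box frame
from h import *
C=np.array([.5363,-.2187]); a=np.radians(-79.4); ux=np.array([np.cos(a),np.sin(a)]); uy=np.array([-ux[1],ux[0]])
for n in ['scene','side']:
    c=cap(n); P=cloud(c); ok=c['depth']>0
    d=P[...,:2]-C; X=d@ux*1000; Y=d@uy*1000; Z=P[...,2]*1000
    m=(ok&(Z>54)&(Z<125)&(abs(Y)<36)&(X>-60)&(X<70)).astype(np.uint8)
    k,l,st,ct=cv2.connectedComponentsWithStats(m)
    for i in range(1,k):
        if st[i,4]>25:
            w=l==i; lo=w&(Z<70); hi=w&(Z>85); print(n,st[i,4],'zmax',np.percentile(Z[w],99).round(1),'Xlo',np.median(X[lo]).round(1),'Xhi',np.median(X[hi]).round(1),'Y',np.percentile(Y[w],[2,98]).round(1))
E
python3 st.py; python3 go.py .46 .29 .06 176; python3 meas.py | grep -E "==|plate"
```

```text
scene 146 zmax 105.2 Xlo 33.5 Xhi 33.6 Y [-22.4  26.8]
side 213 zmax 104.2 Xlo 33.7 Xhi 32.6 Y [-28.2  20.2]
t 29.95 pos [ 0.5441 -0.2575  0.1747] head 100.68 tilt -1.0 grip 0.803 gf 0.0 F [ 0.  -0.5 -0.6] q7 0.61
slide units [13.841  0.465  2.858]
yaw units -12.554
== scene
plate px [367. 229.] n 489 c [515.8 296.4] sz [ 48.2 100.2] ang 80.1 z 7.1
plate px [317. 260.] n 603 c [631.2 168.4] sz [48.9 99.3] ang 83.2 z 7.1
plate px [377. 265.] n 609 c [637.8 309.8] sz [98.5 47.6] ang 2.2 z 7.2
== side
plate px [244. 240.] n 451 c [626.7 170.7] sz [ 56.7 101.2] ang 81.3 z 7.8
plate px [228. 276.] n 559 c [632.8 309.8] sz [99.4 53. ] ang 2.3 z 7.8
plate px [277. 278.] n 560 c [512.3 296.6] sz [ 53.7 101.1] ang 80.0 z 8.0
```

Plate 1 stands seated (top at 104 mm, upright). Next is the plate at (512,296) mm, gripped at its near end.

```bash
python3 go.py .4711 .3031 .07 170.3
```

```text
t 29.95 pos [ 0.5441 -0.2575  0.1747] head 100.68 tilt -1.0 grip 0.803 gf 0.0 F [ 0.  -0.5 -0.6] q7 0.61
slide units [14.112  0.799  2.608]
yaw units -11.604
```

>>> jog_arm([
  [0.5, 0, 0],
  [0.9, 0, 0],
  [1, 0, 0],
  [1, 0, 0],
  [1, 0.1, 0],
  [1, 0.1, 0],
  [1, 0.1, 0],
  [1, 0.1, 0],
], yaw=[0, 0, 0, 0, 0, 0, 0, 0])

```text
t: 30.75
ee_pos: [0.5034, 0.0381, 0.1728]
orientation: [-2.004, -2.418, 0.002]
ft_force: [1.1, 0.2, -1.2]
grip_width: 0.799
grasp_force: 0.0
```

>>> jog_arm([
  [1, 0.1, 0],
  [1, 0.1, 0],
  [1, 0.1, 0.4],
  [1, 0.1, 0.5],
  [1, 0, 0.6],
  [0.8, 0, 0.6],
  [0, 0, 0.5],
  [0, 0, 0],
], yaw=[0, 0, 0, 0, 0, 0, -1, -1])

```text
t: 31.55
ee_pos: [0.474, 0.2674, 0.0655]
orientation: [-1.73, -2.618, 0.01]
ft_force: [-0.0, 0.1, 0.6]
grip_width: 0.801
grasp_force: 0.0
```

>>> jog_arm([
  [0, 0, 0],
  [0, 0, 0],
  [0, 0, 0],
  [0, 0, 0],
  [0, 0, 0],
  [0, 0, 0],
  [0, 0, 0],
  [0, 0, 0],
], yaw=[-1, -1, -1, -1, -1, -1, -1, -1])

```text
t: 32.35
ee_pos: [0.4764, 0.267, 0.0686]
orientation: [-0.52, -3.096, 0.002]
ft_force: [0.9, -0.5, -0.1]
grip_width: 0.8
grasp_force: 0.0
```

>>> jog_arm([
  [0, 0, 0],
  [0, 0, 0],
  [0, 0, 0],
  [0, 0, 0],
  [0, 0, 0],
  [0, 0, 0],
  [0, 0, 0],
  [0, 0, 0],
], yaw=[-1, -0.6, 0, 0, 0, 0, 0, 0])

```text
t: 33.15
ee_pos: [0.4773, 0.2675, 0.07]
orientation: [-0.267, -3.13, 0.0]
ft_force: [-0.2, 0.3, -0.1]
grip_width: 0.8
grasp_force: 0.0
```

```bash
python3 go.py .4711 .3031 .011 170.3
```

```text
t 33.15 pos [0.4773 0.2675 0.07  ] head 170.27 tilt -1.0 grip 0.800 gf 0.0 F [-0.2  0.3 -0.1] q7 0.72
slide units [0.303 0.851 1.475]
yaw units -0.006
```

>>> jog_arm([
  [0.15, 0.43, 0],
  [0.15, 0.42, 0.3],
  [0, 0, 0.5],
  [0, 0, 0.4],
  [0, 0, 0.2],
  [0, 0, 0.075],
  [0, 0, 0],
  [0, 0, 0],
], yaw=[0, 0, 0, 0, 0, 0, 0, 0])

```text
t: 33.95
ee_pos: [0.4717, 0.3032, 0.0117]
orientation: [0.266, 3.129, 0.001]
ft_force: [-0.1, 0.7, 0.7]
grip_width: 0.8
grasp_force: 0.0
```

>>> jog_arm([
  [0, 0, 0],
  [0, 0, 0],
  [0, 0, 0],
  [0, 0, 0],
  [0, 0, 0],
  [0, 0, 0],
  [0, 0, 0],
  [-0.02, 0, -0.2],
], yaw=[0, 0, 0, 0, 0, 0, 0, 0], grip=-1, newtons=3)

```text
t: 34.75
ee_pos: [0.4712, 0.3025, 0.0183]
orientation: [-0.266, -3.129, 0.002]
ft_force: [0.2, 0.0, -0.2]
grip_width: 0.572
grasp_force: 3.0
```

>>> jog_arm([
  [-0.02, 0, -0.2],
  [-0.06, 0, -0.33],
  [-0.12, 0, -0.33],
  [-0.18, 0, -0.31],
  [-0.23, 0, -0.275],
  [-0.27, 0, -0.235],
  [-0.31, 0, -0.19],
  [-0.33, 0, -0.14],
], yaw=[0, 0, 0, 0, 0, 0, 0, 0])

```text
t: 35.55
ee_pos: [0.5333, 0.2923, 0.1001]
orientation: [0.267, 3.13, 0.0]
ft_force: [0.2, -0.1, -0.8]
grip_width: 0.573
grasp_force: 3.0
```

>>> jog_arm([
  [-0.35, 0, -0.085],
  [-0.36, 0, -0.03],
  [0, 0, 0],
  [0, 0, 0],
  [0, 0, 0],
  [0, 0, 0],
  [0, 0, 0],
  [0, 0, 0],
], yaw=[0, 0, 0, 0, 0, 0, 0, 0])

```text
t: 36.35
ee_pos: [0.5596, 0.288, 0.1039]
orientation: [-0.266, -3.13, -0.0]
ft_force: [-0.2, -1.0, -0.1]
grip_width: 0.574
grasp_force: 3.0
```

```bash
python3 go.py; python3 pl.py
```

```text
t 36.35 pos [0.5596 0.288  0.1039] head 170.30 tilt -1.0 grip 0.574 gf 3.0 F [-0.2 -1.  -0.1] q7 0.76
scene 655
  below 6 90 x [-4.4 -2.1  0.1]
  below 18 92 x [-8.3 -5.7 -3.5]
  below 30 91 x [-11.9  -8.7  -6.5]
  below 42 88 x [-14.5 -12.2  -9. ]
  below 54 92 x [-17.6 -15.2 -12.6]
  below 66 77 x [-20.3 -18.3 -15.7]
  below 78 87 x [-23.5 -21.6 -18. ]
  below 90 38 x [-55.1 -24.2 -20.8]
side 96
  below 6 7 x [5.  6.1 7.6]
  below 18 10 x [1.5 3.1 3.4]
  below 30 11 x [-2.3 -1.1  0.3]
  below 42 15 x [-6.6 -3.1 -1.5]
  below 54 11 x [-10.5  -6.4  -4.5]
  below 66 15 x [-12.6  -9.4  -8.1]
  below 78 11 x [-13.4 -11.9 -11. ]
  below 90 16 x [-78.9 -43.4 -14.2]
```

>>> jog_arm([
  [0, 0, 0.2],
  [0, 0, 0.05],
  [-0.1, 0, 0],
  [-0.12, 0, 0],
  [-0.12, 0, 0],
  [-0.12, 0, 0],
  [-0.12, 0, 0],
  [-0.06, 0, 0],
], yaw=[0, 0, 0, 0, 0, 0, 0, 0])

```text
t: 37.25
ee_pos: [0.586, 0.2832, 0.094]
orientation: [0.267, 3.13, 0.0]
ft_force: [0.8, -1.3, 3.4]
grip_width: 0.576
grasp_force: 3.0
```

```bash
python3 pl.py; python3 go.py
```

```text
scene 462
  below 6 75 x [0.9 2.9 5. ]
  below 18 74 x [1.2 3.2 5.1]
  below 30 70 x [1.4 3.1 5.4]
  below 42 70 x [1.5 3.1 5.1]
  below 54 67 x [1.6 3.4 5.1]
  below 66 70 x [1.6 3.4 5.4]
  below 78 36 x [-21.1   3.5   5.6]
side 219
  below 6 26 x [10.7 12.2 13.4]
  below 18 39 x [10.5 11.8 13.3]
  below 30 33 x [ 9.9 12.3 13.6]
  below 42 31 x [ 8.4 12.1 13.7]
  below 54 24 x [11.1 12.7 14.2]
  below 66 33 x [10.8 12.3 14.2]
  below 78 33 x [-55.7  -6.2  13.9]
t 37.35 pos [0.5857 0.2833 0.0939] head 170.25 tilt -1.0 grip 0.573 gf 3.0 F [-0.3 -0.3  3.1] q7 0.78
```

>>> jog_arm([
  [0, 0, -0.3],
  [0, 0, -0.8],
  [0, 0, -0.95],
  [0, -0.7, 0],
  [0, -0.8, 0],
  [0, -0.8, 0],
  [0, -0.8, 0],
  [0, -0.8, 0],
], yaw=[0, 0, 0, 0, 0, 0, 0, 0], newtons=10)

```text
t: 38.15
ee_pos: [0.5581, 0.1288, 0.1765]
orientation: [0.265, 3.13, 0.0]
ft_force: [0.1, 0.1, 0.4]
grip_width: 0.574
grasp_force: 10.0
```

>>> jog_arm([
  [0, -0.8, 0],
  [0, -0.8, 0],
  [0, -0.8, 0],
  [0, -0.8, 0],
  [0, -0.8, 0],
  [0, 0, 0],
  [0, 0, 0],
  [0, 0, 0],
], yaw=[0, 0, 0, 0, 0, 1, 1, 1])

```text
t: 38.95
ee_pos: [0.5315, -0.0279, 0.1766]
orientation: [0.759, 3.048, 0.0]
ft_force: [0.4, 0.3, -1.1]
grip_width: 0.573
grasp_force: 10.0
```

>>> jog_arm([
  [0, 0, 0],
  [0, 0, 0],
  [0, 0, 0],
  [0, 0, 0],
  [0, 0, 0],
  [0, 0, 0],
  [0, 0, 0],
  [0, 0, 0],
], yaw=[1, 1, 1, 1, 1, 1, 1, 1])

```text
t: 39.75
ee_pos: [0.5315, -0.0276, 0.1765]
orientation: [-1.933, -2.476, -0.0]
ft_force: [0.9, -1.1, 0.5]
grip_width: 0.575
grasp_force: 10.0
```

```bash
python3 go.py .5387 -.2315 .15 100.6
```

```text
t 39.75 pos [ 0.5315 -0.0276  0.1765] head 104.06 tilt -1.0 grip 0.575 gf 10.0 F [ 0.9 -1.1  0.5] q7 0.21
slide units [-4.988 -1.065  0.66 ]
yaw units 0.577
```

>>> jog_arm([
  [0, 0, 0],
  [-0.8, -0.1, 0],
  [-0.8, -0.1, 0],
  [-0.8, -0.1, 0],
  [-0.8, -0.1, 0],
  [-0.8, -0.1, 0],
  [-0.6, -0.1, 0],
  [-0.44, -0.16, 0],
], yaw=[0.577, 0, 0, 0, 0, 0, 0, 0])

```text
t: 40.55
ee_pos: [0.5396, -0.2332, 0.1764]
orientation: [2.003, 2.42, -0.0]
ft_force: [-0.4, 0.6, 0.3]
grip_width: 0.577
grasp_force: 10.0
```

>>> jog_arm([
  [0, 0, 0.3],
  [0, 0, 0.3],
  [0, 0, 0],
  [0, 0, 0],
  [0, 0, 0],
  [0, 0, 0],
  [0, 0, 0],
  [0, 0, 0],
], yaw=[0, 0, 0, 0, 0, 0, 0, 0])

```text
t: 41.35
ee_pos: [0.5399, -0.2317, 0.1522]
orientation: [2.002, 2.421, 0.0]
ft_force: [0.3, -0.7, -0.8]
grip_width: 0.573
grasp_force: 10.0
```

```bash
python3 go.py .5387 -.2315 .15 100.6;  python3 -c "
from h import *
a=cap('scene');b=cap('side')"; python3 fit.py; python3 go.py
```

```text
t 41.35 pos [ 0.5399 -0.2317  0.1522] head 100.82 tilt -1.0 grip 0.573 gf 10.0 F [ 0.3 -0.7 -0.8] q7 0.54
slide units [ 0.009 -0.029  0.055]
yaw units 0.037
scene
 loops n 196 phase mm 0.62 strength 0.73 (nominal loop at +-7.5+..: slots at 5+15k => loops at 12.5 => phase -2.5)
 rail 1 95 35.0
 rail -1 49 -26.8
 plate face: x 3.6 at 50 below, dy -0.060, dz -0.182 res 1.05 y edges [-22.7  28.8] 292 zmax 109.9
side
 loops n 167 phase mm -1.22 strength 0.34 (nominal loop at +-7.5+..: slots at 5+15k => loops at 12.5 => phase -2.5)
 rail 1 28 29.8
 rail -1 30 -31.7
 plate face: x 9.7 at 50 below, dy -0.073, dz -0.005 res 1.36 y edges [-26.8  20.8] 310 zmax 110.0
t 41.45 pos [ 0.5398 -0.2317  0.1521] head 100.82 tilt -1.0 grip 0.570 gf 10.0 F [ 0.4  0.3 -1.1] q7 0.54
```

>>> jog_arm([
  [0.025, -0.02, 0.1],
  [0, 0, 0.15],
  [0, 0, 0.15],
  [0, 0, 0.15],
  [0, 0, 0.15],
  [0, 0, 0.15],
  [0, 0, 0],
  [0, 0, 0],
], yaw=[0.04, 0, 0, 0, 0, 0, 0, 0])

```text
t: 42.25
ee_pos: [0.5386, -0.2309, 0.1178]
orientation: [-2.007, -2.416, 0.0]
ft_force: [-0.1, -1.0, -0.8]
grip_width: 0.573
grasp_force: 10.0
```

```bash
python3 go.py .5387 -.2315 .096 100.6;  python3 -c "
from h import *
a=cap('scene');b=cap('side')"; python3 fit.py|tail -1
```

```text
t 42.25 pos [ 0.5386 -0.2309  0.1178] head 100.57 tilt -1.0 grip 0.573 gf 10.0 F [-0.1 -1.  -0.8] q7 0.54
slide units [-0.015 -0.001  0.545]
yaw units -0.005
 plate face: x 9.3 at 50 below, dy -0.041, dz 0.008 res 1.33 y edges [-31.2  30. ] 321 zmax 109.7
```

>>> jog_arm([
  [0, 0, 0.15],
  [0, 0, 0.15],
  [0, 0, 0.15],
  [0, 0, 0.1],
  [0, 0, 0.04],
  [0, 0, 0],
  [0, 0, 0],
  [0, 0, 0],
], yaw=[0, 0, 0, 0, 0, 0, 0, 0])

```text
t: 43.15
ee_pos: [0.5388, -0.2309, 0.0945]
orientation: [2.007, 2.417, -0.0]
ft_force: [-0.8, -1.1, -1.0]
grip_width: 0.575
grasp_force: 10.0
```

>>> jog_arm([
  [0, 0, 0],
  [0, 0, 0],
  [0, 0, 0],
  [0, 0, 0],
  [0, 0, -0.4],
  [0, 0, -0.8],
  [0, 0, -0.8],
  [0, 0, 0],
], yaw=[0, 0, 0, 0, 0, 0, 0, 0], grip=0.6)

```text
t: 43.95
ee_pos: [0.5411, -0.2317, 0.1792]
orientation: [2.003, 2.411, 0.004]
ft_force: [0.6, 0.2, 0.6]
grip_width: 0.798
grasp_force: 0.0
```

```bash
python3 st.py;  python3 meas.py | grep -E "==|plate";python3 go.py
```

```text
scene 150 zmax 103.7 Xlo 33.8 Xhi 34.1 Y [-22.5  27.2]
scene 143 zmax 105.0 Xlo 4.1 Xhi 4.1 Y [-20.3  28.4]
side 294 zmax 105.8 Xlo 3.1 Xhi 6.6 Y [-27.2  21.2]
== scene
plate px [317. 260.] n 613 c [631.1 168.4] sz [49.  98.3] ang 83.1 z 7.1
plate px [377. 265.] n 609 c [637.3 309.9] sz [96.1 47.8] ang 1.3 z 7.1
== side
plate px [243. 240.] n 446 c [626.8 171. ] sz [52.7 99.8] ang 82.6 z 8.0
plate px [228. 276.] n 555 c [633.7 310.6] sz [100.1  51. ] ang 1.8 z 7.9
t 44.05 pos [ 0.5392 -0.2309  0.1751] head 100.58 tilt -1.0 grip 0.802 gf 0.0 F [-0.9  0.2 -0.1] q7 0.53
```

```bash
python3 go.py .5858 .1753 .06 172.8
```

```text
t 44.05 pos [ 0.5392 -0.2309  0.1751] head 100.58 tilt -1.0 grip 0.802 gf 0.0 F [-0.9  0.2 -0.1] q7 0.53
slide units [9.772 3.005 2.875]
yaw units -12.036
```

>>> jog_arm([
  [0.5, 0.1, 0],
  [0.8, 0.2, 0],
  [0.8, 0.3, 0],
  [0.8, 0.3, 0],
  [0.8, 0.3, 0],
  [0.8, 0.3, 0],
  [0.8, 0.3, 0],
  [0.8, 0.3, 0],
], yaw=[0, 0, 0, 0, 0, 0, 0, 0])

```text
t: 44.85
ee_pos: [0.5759, 0.0258, 0.173]
orientation: [-2.006, -2.416, 0.002]
ft_force: [1.0, 0.0, 0.2]
grip_width: 0.8
grasp_force: 0.0
```

>>> jog_arm([
  [0.8, 0.3, 0],
  [0.8, 0.3, 0.2],
  [0.8, 0.2, 0.4],
  [0.8, 0.1, 0.4],
  [0.4, 0, 0.4],
  [0, 0, 0.5],
  [0, 0, 0.4],
  [0, 0, 0.4],
], yaw=[0, 0, 0, 0, -1, -1, -1, -1])

```text
t: 45.65
ee_pos: [0.5843, 0.1726, 0.0641]
orientation: [-1.453, -2.783, 0.003]
ft_force: [0.7, 0.5, 0.5]
grip_width: 0.801
grasp_force: 0.0
```

>>> jog_arm([
  [0, 0, 0],
  [0, 0, 0],
  [0, 0, 0],
  [0, 0, 0],
  [0, 0, 0],
  [0, 0, 0],
  [0, 0, 0],
  [0, 0, 0],
], yaw=[-1, -1, -1, -1, -1, -1, -1, -1])

```text
t: 46.45
ee_pos: [0.5845, 0.1724, 0.0649]
orientation: [-0.196, -3.133, 0.001]
ft_force: [-0.8, -0.7, 0.2]
grip_width: 0.802
grasp_force: 0.0
```

```bash
python3 go.py .5858 .1753 .011 172.8
python3 - <<'E'
from h import *
exec(open('meas.py').read().replace("load(n)","cap(n)"))
E
```

```text
t 46.45 pos [0.5845 0.1724 0.0649] head 172.83 tilt -1.0 grip 0.802 gf 0.0 F [-0.8 -0.7  0.2] q7 0.96
slide units [-0.025  0.078  1.347]
yaw units 0.006
== scene
mat px [352. 256.] n 6962 c [576.2 240.1] sz [265.8 319.6] ang 86.1 z 1.2
(420, 98, 324, 284)
plate px [318. 263.] n 457 c [630.5 169.9] sz [47.3 99.2] ang 81.7 z 7.1
plate px [377. 265.] n 621 c [637.4 309.9] sz [97.8 48. ] ang 1.8 z 7.3
tray px [246. 223.] n 318 c [511.8 -13.7] sz [ 39.1 106.1] ang 88.8 z 2.2
tray px [268. 227.] n 342 c [517.8  38.7] sz [ 32.7 118.3] ang 88.8 z 1.9
tray px [254. 271.] n 307 c [667.4  10.8] sz [43.8 88.7] ang 3.6 z 2.3
handle px [257. 228.] n 212 c [533.   14.1] sz [ 15.9 114. ] ang 85.9 z 17.4
handle px [193. 229.] n 84 c [ 548. -144.] sz [11.5 63.6] ang 89.8 z 22.9
box? px [142. 215.] n 3339 c [ 547.4 -258. ] sz [106.8 225.5] ang 10.7 z 50.0
box? px [131. 279.] n 1029 c [ 734.8 -246.2] sz [131.6  50.1] ang 89.9 z 30.1
boxtop? px [117. 186.] n 98 c [ 514.3 -333.3] sz [11.6 42.9] ang 17.0 z 116.0
boxtop? px [106. 212.] n 168 c [ 610.1 -325.8] sz [ 7.4 67. ] ang 10.4 z 116.4
== side
mat px [262. 266.] n 7326 c [572.8 241.3] sz [272.6 317.8] ang 86.3 z 2.1
(405, 98, 334, 289)
plate px [256. 170.] n 114 c [578.2 199.4] sz [83.5 36.1] ang 7.9 z 259.6
plate px [243. 240.] n 431 c [622.1 172.8] sz [ 63.1 110. ] ang 77.9 z 7.7
plate px [228. 276.] n 558 c [633.4 310.5] sz [101.6  52. ] ang 1.1 z 7.8
tray px [293. 210.] n 521 c [519.4  10.7] sz [103.  128.6] ang 89.7 z 3.1
handle px [287. 207.] n 211 c [528.8  17.7] sz [ 20.  105.6] ang 82.7 z 15.8
box? px [296. 142.] n 1783 c [ 542.5 -258.2] sz [100.2 241.7] ang 10.5 z 59.0
box? px [235. 154.] n 165 c [ 744.1 -241.4] sz [ 32.  129.7] ang 5.6 z 31.0
boxtop? px [296. 114.] n 134 c [ 560.  -365.5] sz [87.9 23.1] ang 8.2 z 117.7
```

Nothing has shifted. I descend, pinch and pivot.

>>> jog_arm([
  [-0.025, 0.08, 0.3],
  [0, 0, 0.4],
  [0, 0, 0.4],
  [0, 0, 0.2],
  [0, 0, 0.05],
  [0, 0, 0],
  [0, 0, 0],
  [0, 0, 0],
], yaw=[0, 0, 0, 0, 0, 0, 0, 0])

```text
t: 47.35
ee_pos: [0.5873, 0.1757, 0.0128]
orientation: [0.204, 3.134, 0.0]
ft_force: [-0.0, -0.8, -0.2]
grip_width: 0.799
grasp_force: 0.0
```

>>> jog_arm([
  [0, 0, 0],
  [0, 0, 0],
  [0, 0, 0],
  [0, 0, 0],
  [0, 0, 0],
  [0, 0, 0],
  [0, 0, 0],
  [-0.02, 0, -0.2],
], yaw=[0, 0, 0, 0, 0, 0, 0, 0], grip=-1, newtons=3)

```text
t: 48.15
ee_pos: [0.5869, 0.1753, 0.0196]
orientation: [-0.203, -3.133, 0.001]
ft_force: [0.7, -0.5, -0.4]
grip_width: 0.571
grasp_force: 3.0
```

>>> jog_arm([
  [-0.02, 0, -0.2],
  [-0.06, 0, -0.33],
  [-0.12, 0, -0.33],
  [-0.18, 0, -0.31],
  [-0.23, 0, -0.275],
  [-0.27, 0, -0.235],
  [-0.31, 0, -0.19],
  [-0.33, 0, -0.14],
], yaw=[0, 0, 0, 0, 0, 0, 0, 0])

```text
t: 48.95
ee_pos: [0.6494, 0.1675, 0.1026]
orientation: [0.204, 3.134, 0.001]
ft_force: [0.1, 0.2, -0.1]
grip_width: 0.57
grasp_force: 3.0
```

>>> jog_arm([
  [-0.35, 0, -0.085],
  [-0.36, 0, -0.03],
  [0, 0, 0],
  [0, 0, 0],
  [0, 0, 0],
  [0, 0, 0],
  [0, 0, 0],
  [0, 0, 0],
], yaw=[0, 0, 0, 0, 0, 0, 0, 0])

```text
t: 49.75
ee_pos: [0.6761, 0.1641, 0.1056]
orientation: [0.203, 3.135, -0.0]
ft_force: [-0.5, -0.5, 1.6]
grip_width: 0.574
grasp_force: 3.0
```

```bash
python3 pl.py; python3 go.py
```

```text
scene 603
  below 6 93 x [-2.4 -0.5  2. ]
  below 18 83 x [-2.9 -1.4  0.4]
  below 30 84 x [-4.  -2.2 -0.5]
  below 42 83 x [-4.8 -2.9 -1.1]
  below 54 77 x [-5.8 -3.8 -2.3]
  below 66 76 x [-6.2 -4.3 -3.2]
  below 78 77 x [-6.9 -5.4 -3.7]
  below 90 30 x [-7.7 -6.  -4.2]
side 184
  below 6 22 x [8.2 9.  9.9]
  below 18 27 x [3.1 7.5 9.3]
  below 30 26 x [3.1 7.2 8.1]
  below 42 23 x [1.5 5.9 6.8]
  below 54 26 x [1.7 5.2 6.4]
  below 66 27 x [2.7 4.4 5.7]
  below 78 23 x [2.2 3.8 4.9]
  below 90 10 x [0.8 3.6 4. ]
t 49.85 pos [0.6762 0.164  0.1056] head 172.58 tilt -1.0 grip 0.567 gf 3.0 F [-0.6  0.   0.5] q7 1.01
```

>>> jog_arm([
  [0, 0, 0.15],
  [0, 0, 0.1],
  [-0.05, 0, 0],
  [-0.06, 0, 0],
  [-0.06, 0, 0],
  [0, 0, 0],
  [0, 0, 0],
  [0, 0, 0],
], yaw=[0, 0, 0, 0, 0, 0, 0, 0])

```text
t: 50.65
ee_pos: [0.6829, 0.1632, 0.0953]
orientation: [-0.203, -3.135, -0.0]
ft_force: [-0.4, -0.5, 0.1]
grip_width: 0.577
grasp_force: 3.0
```

```bash
python3 pl.py; python3 go.py .537 -.216 .177 100.6
```

```text
scene 526
  below 6 85 x [-1.8 -0.2  1.1]
  below 18 82 x [-2.6 -1.   1. ]
  below 30 82 x [-3.  -1.7  0. ]
  below 42 81 x [-4.  -2.1 -1.1]
  below 54 72 x [-5.2 -3.4 -1.9]
  below 66 80 x [-5.8 -4.4 -2. ]
  below 78 44 x [-5.8 -4.5 -2.5]
side 158
  below 6 19 x [ 8.1  9.  10. ]
  below 18 28 x [5.3 7.7 9.1]
  below 30 21 x [4.5 7.3 8.4]
  below 42 31 x [4.3 6.9 8.3]
  below 54 19 x [4.4 5.9 7. ]
  below 66 27 x [2.9 5.2 6. ]
  below 78 13 x [2.6 4.8 6.1]
t 50.75 pos [0.6828 0.1632 0.0954] head 172.58 tilt -1.0 grip 0.573 gf 3.0 F [ 0.1 -0.3 -0.6] q7 1.02
slide units [ 2.392 -9.871 -2.041]
yaw units 11.997
```

>>> jog_arm([
  [0.05, 0, 0],
  [0, 0, 0.06],
  [-0.05, 0, 0],
  [-0.06, 0, 0],
  [-0.06, 0, 0],
  [-0.05, 0, 0],
  [0, 0, 0],
  [0, 0, 0],
], yaw=[0, 0, 0, 0, 0, 0, 0, 0])

```text
t: 51.55
ee_pos: [0.6898, 0.1622, 0.093]
orientation: [-0.204, -3.135, 0.0]
ft_force: [-0.6, -1.6, 1.2]
grip_width: 0.574
grasp_force: 3.0
```

```bash
python3 pl.py; python3 go.py .537 -.216 .177 100.6
```

```text
scene 445
  below 6 69 x [-0.4  0.9  2.2]
  below 18 67 x [-0.2  1.2  2.6]
  below 30 73 x [0.3 1.6 3.5]
  below 42 67 x [0.9 2.5 3.7]
  below 54 72 x [0.8 2.5 3.9]
  below 66 71 x [1.3 2.9 4.8]
  below 78 26 x [1.5 3.3 5.4]
side 182
  below 6 33 x [ 9.4 10.6 11.7]
  below 18 25 x [ 9.5 10.8 12.3]
  below 30 28 x [ 8.1 11.1 12.6]
  below 42 30 x [10.6 11.6 12.9]
  below 54 29 x [10.5 12.2 13.4]
  below 66 26 x [12.  12.7 13.8]
  below 78 11 x [12.3 14.  14.8]
t 51.65 pos [0.6897 0.1622 0.093 ] head 172.58 tilt -1.0 grip 0.576 gf 3.0 F [-0.2 -0.7  1.7] q7 1.02
slide units [ 2.563 -9.869 -2.1  ]
yaw units 11.996
```

>>> jog_arm([
  [0, 0, -0.3],
  [0, 0, -0.8],
  [0, 0, -1],
  [0.4, -0.5, 0],
  [0.4, -0.7, 0],
  [0.4, -0.7, 0],
  [0.4, -0.7, 0],
  [0.4, -0.7, 0],
], yaw=[0, 0, 0, 0, 0, 0, 0, 0], newtons=10)

```text
t: 52.45
ee_pos: [0.5924, 0.0411, 0.1778]
orientation: [0.203, 3.134, 0.001]
ft_force: [0.7, -0.1, 0.4]
grip_width: 0.573
grasp_force: 10.0
```

>>> jog_arm([
  [0.4, -0.8, 0],
  [0, -0.8, 0],
  [0, -0.5, 0],
  [0, 0, 0],
  [0, 0, 0],
  [0, 0, 0],
  [0, 0, 0],
  [0, 0, 0],
], yaw=[0, 0, 0, 1, 1, 1, 1, 1])

```text
t: 53.25
ee_pos: [0.5666, -0.0391, 0.1778]
orientation: [1.013, 2.973, 0.001]
ft_force: [-0.2, -0.5, -1.3]
grip_width: 0.575
grasp_force: 10.0
```

>>> jog_arm([
  [0, 0, 0],
  [0, 0, 0],
  [0, 0, 0],
  [0, 0, 0],
  [0, 0, 0],
  [0, 0, 0],
  [0, 0, 0],
  [0, 0, 0],
], yaw=[1, 1, 1, 1, 1, 1, 1, 0])

```text
t: 54.05
ee_pos: [0.5667, -0.039, 0.1777]
orientation: [2.008, 2.415, 0.001]
ft_force: [-0.1, 1.6, -0.6]
grip_width: 0.572
grasp_force: 10.0
```

```bash
python3 go.py .5332 -.202 .15 100.6
```

```text
t 54.05 pos [ 0.5667 -0.039   0.1777] head 100.52 tilt -1.0 grip 0.572 gf 10.0 F [-0.1  1.6 -0.6] q7 0.14
slide units [-3.853 -1.568  0.691]
yaw units -0.014
```

>>> jog_arm([
  [-0.6, -0.3, 0],
  [-0.7, -0.3, 0],
  [-0.7, -0.3, 0],
  [-0.7, -0.3, 0],
  [-0.7, -0.3, 0],
  [-0.45, -0.07, 0.3],
  [0, 0, 0.3],
  [0, 0, 0],
], yaw=[0, 0, 0, 0, 0, 0, 0, 0])

```text
t: 54.85
ee_pos: [0.5322, -0.2017, 0.1514]
orientation: [-2.003, -2.416, 0.001]
ft_force: [-0.7, 1.3, -0.9]
grip_width: 0.575
grasp_force: 10.0
```

>>> jog_arm([
  [0, 0, 0],
  [0, 0, 0],
  [0, 0, 0],
  [0, 0, 0],
  [0, 0, 0],
  [0, 0, 0],
  [0, 0, 0],
  [0, 0, 0],
], yaw=[0, 0, 0, 0, 0, 0, 0, 0])

```text
t: 55.65
ee_pos: [0.5331, -0.2025, 0.153]
orientation: [-2.007, -2.417, 0.0]
ft_force: [0.2, -0.6, -0.1]
grip_width: 0.573
grasp_force: 10.0
```

```bash
python3 go.py .5332 -.202 .15 100.6;  python3 -c "
from h import *
a=cap('scene');b=cap('side')"; python3 fit.py; python3 go.py
```

```text
t 55.65 pos [ 0.5331 -0.2025  0.153 ] head 100.58 tilt -1.0 grip 0.573 gf 10.0 F [ 0.2 -0.6 -0.1] q7 0.46
slide units [0.011 0.004 0.075]
yaw units -0.004
scene
 loops n 205 phase mm 0.68 strength 0.71 (nominal loop at +-7.5+..: slots at 5+15k => loops at 12.5 => phase -2.5)
 rail 1 107 34.7
 rail -1 40 -26.7
 plate face: x 3.9 at 50 below, dy -0.075, dz -0.094 res 0.89 y edges [-23.   30.3] 235 zmax 109.9
side
 loops n 109 phase mm -2.0 strength 0.32 (nominal loop at +-7.5+..: slots at 5+15k => loops at 12.5 => phase -2.5)
 rail 1 30 29.8
 rail -1 17 -31.3
 plate face: x 8.6 at 50 below, dy -0.047, dz 0.025 res 1.35 y edges [-27.9  21.9] 337 zmax 110.0
t 55.75 pos [ 0.5331 -0.2025  0.153 ] head 100.57 tilt -1.0 grip 0.573 gf 10.0 F [ 1.   0.2 -1.1] q7 0.46
```

>>> jog_arm([
  [0.022, 0, 0.1],
  [0, 0, 0.15],
  [0, 0, 0.15],
  [0, 0, 0.15],
  [0, 0, 0.15],
  [0, 0, 0.15],
  [0, 0, 0],
  [0, 0, 0],
], yaw=[0, 0, 0, 0, 0, 0, 0, 0])

```text
t: 56.55
ee_pos: [0.5328, -0.2016, 0.1188]
orientation: [-2.007, -2.416, 0.0]
ft_force: [0.3, -0.2, -1.0]
grip_width: 0.572
grasp_force: 10.0
```

```bash
python3 go.py .5332 -.202 .094 100.6
```

```text
t 56.55 pos [ 0.5328 -0.2016  0.1188] head 100.58 tilt -1.0 grip 0.572 gf 10.0 F [ 0.3 -0.2 -1. ] q7 0.46
slide units [-0.012  0.007  0.62 ]
yaw units -0.003
```

>>> jog_arm([
  [0, 0, 0.15],
  [0, 0, 0.15],
  [0, 0, 0.15],
  [0, 0, 0.12],
  [0, 0, 0.05],
  [0, 0, 0],
  [0, 0, 0],
  [0, 0, 0],
], yaw=[0, 0, 0, 0, 0, 0, 0, 0])

```text
t: 57.35
ee_pos: [0.5329, -0.2017, 0.0944]
orientation: [2.007, 2.417, -0.0]
ft_force: [-2.1, -1.0, 4.9]
grip_width: 0.57
grasp_force: 10.0
```

>>> jog_arm([
  [0, 0, 0],
  [0, 0, 0],
  [0, 0, 0],
  [0, 0, 0],
  [0, 0, -0.4],
  [0, 0, -0.8],
  [0, 0, -0.8],
  [0, 0, 0],
], yaw=[0, 0, 0, 0, 0, 0, 0, 0], grip=0.6)

```text
t: 58.15
ee_pos: [0.5353, -0.2023, 0.1788]
orientation: [2.003, 2.412, 0.004]
ft_force: [-0.1, -0.1, 1.1]
grip_width: 0.8
grasp_force: 0.0
```

```bash
python3 st.py;  python3 meas.py | grep -E "==|plate";python3 go.py .5915 .3087 .06 181.8
```

```text
scene 122 zmax 104.8 Xlo -26.0 Xhi -24.9 Y [-24.3  26.1]
scene 147 zmax 105.0 Xlo 33.9 Xhi 34.0 Y [-22.9  27.5]
scene 111 zmax 105.3 Xlo 1.2 Xhi -1.5 Y [-19.6  29.6]
side 382 zmax 106.3 Xlo -27.0 Xhi -2.5 Y [-28.3  21.5]
== scene
plate px [377. 265.] n 608 c [638.3 310.2] sz [97.3 48.7] ang 1.8 z 7.2
== side
plate px [228. 276.] n 548 c [633.1 311.3] sz [100.3  52.8] ang 0.3 z 7.9
t 58.25 pos [ 0.5334 -0.2017  0.1748] head 100.58 tilt -1.0 grip 0.800 gf 0.0 F [-0.9  0.3 -0.1] q7 0.46
slide units [12.277  3.768  2.866]
yaw units -13.537
```

Three plates are in. I take the last one by its far end so the pads stay clear of its neighbour, for the foremost slot.

```bash
python3 go.py .675 .3118 .06 181.5
```

```text
t 58.25 pos [ 0.5334 -0.2017  0.1748] head 100.58 tilt -1.0 grip 0.800 gf 0.0 F [-0.9  0.3 -0.1] q7 0.46
slide units [11.97   5.834  2.869]
yaw units -13.487
```

>>> jog_arm([
  [0.5, 0.2, 0],
  [0.7, 0.35, 0],
  [0.7, 0.35, 0],
  [0.7, 0.35, 0],
  [0.7, 0.35, 0],
  [0.7, 0.35, 0],
  [0.7, 0.35, 0],
  [0.7, 0.35, 0],
], yaw=[0, 0, 0, 0, 0, 0, 0, 0])

```text
t: 59.05
ee_pos: [0.597, 0.0314, 0.1726]
orientation: [-2.006, -2.415, 0.002]
ft_force: [-0.2, -0.9, 0.4]
grip_width: 0.8
grasp_force: 0.0
```

>>> jog_arm([
  [0.7, 0.35, 0],
  [0.7, 0.35, 0],
  [0.7, 0.35, 0],
  [0.7, 0.35, 0],
  [0.7, 0.35, 0],
  [0.7, 0.35, 0],
  [0.7, 0.35, 0.3],
  [0.7, 0.35, 0.4],
], yaw=[0, 0, 0, 0, 0, 0, 0, 0])

```text
t: 59.85
ee_pos: [0.6666, 0.2722, 0.145]
orientation: [-2.007, -2.416, 0.001]
ft_force: [1.4, -0.8, 0.3]
grip_width: 0.803
grasp_force: 0.0
```

>>> jog_arm([
  [0.7, 0.35, 0],
  [0, 0, 0.4],
  [0, 0, 0.4],
  [0, 0, 0.4],
  [0, 0, 0.4],
  [0, 0, 0],
  [0, 0, 0],
  [0, 0, 0],
], yaw=[0, -1, -1, -1, -1, -1, -1, -1])

```text
t: 60.65
ee_pos: [0.6741, 0.3007, 0.08]
orientation: [-1.0, -2.976, 0.003]
ft_force: [0.4, -0.3, -0.2]
grip_width: 0.8
grasp_force: 0.0
```

>>> jog_arm([
  [0, 0, 0],
  [0, 0, 0],
  [0, 0, 0],
  [0, 0, 0],
  [0, 0, 0],
  [0, 0, 0],
  [0, 0, 0],
  [0, 0, 0],
], yaw=[-1, -1, -1, -1, -1, -1, -0.5, 0])

```text
t: 61.45
ee_pos: [0.6743, 0.3007, 0.0804]
orientation: [0.045, -3.139, 0.001]
ft_force: [-0.2, -0.8, 0.3]
grip_width: 0.799
grasp_force: 0.0
```

```bash
python3 go.py .675 .3118 .011 181.5; python3 - <<'E' | grep -E "==|plate"
from h import *
exec(open('meas.py').read().replace("load(n)","cap(n)"))
E
```

```text
t 61.45 pos [0.6743 0.3007 0.0804] head -178.37 tilt -1.0 grip 0.799 gf 0.0 F [-0.2 -0.8  0.3] q7 0.91
slide units [-0.029  0.278  1.734]
yaw units 0.022
== scene
plate px [377. 265.] n 627 c [639.  309.8] sz [101.4  48.7] ang 1.5 z 7.1
== side
plate px [205. 193.] n 147 c [665.5 326.8] sz [80.7 38.8] ang 14.4 z 275.0
plate px [228. 276.] n 562 c [633.2 311.1] sz [100.   53.2] ang 2.5 z 8.0
```

>>> jog_arm([
  [0, 0.14, 0.2],
  [-0.03, 0.14, 0.4],
  [0, 0, 0.5],
  [0, 0, 0.4],
  [0, 0, 0.2],
  [0, 0, 0.03],
  [0, 0, 0],
  [0, 0, 0],
], yaw=[0, 0, 0, 0, 0, 0, 0, 0])

```text
t: 62.35
ee_pos: [0.6763, 0.3124, 0.0134]
orientation: [-0.043, 3.141, 0.001]
ft_force: [-1.7, -0.2, 0.2]
grip_width: 0.8
grasp_force: 0.0
```

>>> jog_arm([
  [0, 0, 0],
  [0, 0, 0],
  [0, 0, 0],
  [0, 0, 0],
  [0, 0, 0],
  [0, 0, 0],
  [0, 0, 0],
  [0.02, 0, -0.2],
], yaw=[0, 0, 0, 0, 0, 0, 0, 0], grip=-1, newtons=3)

```text
t: 63.15
ee_pos: [0.6745, 0.3118, 0.0199]
orientation: [0.043, -3.139, 0.001]
ft_force: [-0.0, 0.1, -1.3]
grip_width: 0.571
grasp_force: 3.0
```

>>> jog_arm([
  [0.02, 0, -0.2],
  [0.06, 0, -0.33],
  [0.12, 0, -0.33],
  [0.18, 0, -0.31],
  [0.23, 0, -0.275],
  [0.27, 0, -0.235],
  [0.31, 0, -0.19],
  [0.33, 0, -0.14],
], yaw=[0, 0, 0, 0, 0, 0, 0, 0])

```text
t: 63.95
ee_pos: [0.6132, 0.3106, 0.1021]
orientation: [-0.043, 3.141, 0.0]
ft_force: [0.9, 0.4, -1.2]
grip_width: 0.573
grasp_force: 3.0
```

>>> jog_arm([
  [0.35, 0, -0.085],
  [0.36, 0, -0.03],
  [0, 0, 0],
  [0, 0, 0],
  [0, 0, 0],
  [0, 0, 0],
  [0, 0, 0],
  [0, 0, 0],
], yaw=[0, 0, 0, 0, 0, 0, 0, 0])

```text
t: 64.75
ee_pos: [0.5862, 0.3098, 0.1058]
orientation: [0.043, -3.141, -0.0]
ft_force: [1.4, -0.4, 0.3]
grip_width: 0.574
grasp_force: 3.0
```

```bash
python3 pl.py; python3 go.py
```

```text
scene 493
  below 6 75 x [-11.2  -9.1  -7.4]
  below 18 68 x [-9.9 -8.3 -6.8]
  below 30 69 x [-8.5 -6.8 -5.4]
  below 42 60 x [-7.8 -6.  -4.1]
  below 54 66 x [-6.  -4.7 -3. ]
  below 66 62 x [-5.4 -3.6 -1.7]
  below 78 63 x [-4.  -2.3 -0.8]
  below 90 30 x [-3.6 -1.4  0.7]
side 145
  below 18 9 x [-4.1 -1.8  0.9]
  below 30 14 x [-1.3  1.9  2.7]
  below 42 23 x [2.1 3.8 4.9]
  below 54 32 x [1.8 4.7 6.1]
  below 66 27 x [4.  6.3 7.5]
  below 78 22 x [5.9 7.7 8.6]
  below 90 18 x [4.4 8.1 9.4]
t 64.85 pos [0.5861 0.3098 0.1058] head -178.43 tilt -1.0 grip 0.573 gf 3.0 F [ 0.1  0.  -0.6] q7 0.84
```

>>> jog_arm([
  [0, 0, 0.15],
  [0, 0, 0.15],
  [0.06, 0, 0],
  [0.06, 0, 0],
  [0.06, 0, 0],
  [0.06, 0, 0],
  [0, 0, 0],
  [0, 0, 0],
], yaw=[0, 0, 0, 0, 0, 0, 0, 0])

```text
t: 65.65
ee_pos: [0.5764, 0.3096, 0.0941]
orientation: [-0.043, 3.141, 0.0]
ft_force: [0.1, 0.5, -2.0]
grip_width: 0.572
grasp_force: 3.0
```

```bash
python3 pl.py; python3 go.py .56 0.0 .177 100.6
```

```text
scene 421
  below 6 64 x [-11.9  -9.7  -8.2]
  below 18 69 x [-10.3  -8.7  -7.1]
  below 30 63 x [-9.8 -7.8 -5.8]
  below 42 68 x [-8.4 -6.7 -4.8]
  below 54 63 x [-8.  -5.9 -3.9]
  below 66 58 x [-6.5 -4.7 -2.8]
  below 78 36 x [-5.3 -3.7 -2.2]
side 95
  below 18 7 x [-2.5 -0.5  0.1]
  below 30 11 x [0.1 1.3 1.6]
  below 42 20 x [0.9 2.4 3.6]
  below 54 22 x [1.9 3.6 4.2]
  below 66 24 x [3.3 4.3 5.6]
  below 78 11 x [4.3 5.4 6.4]
t 65.75 pos [0.5766 0.3095 0.0941] head -178.43 tilt -1.0 grip 0.576 gf 3.0 F [ 0.3  0.5 -1.3] q7 0.83
slide units [ 0.626 -7.723 -2.074]
yaw units 13.495
```

>>> jog_arm([
  [0, 0, 0.06],
  [0.06, 0, 0],
  [0.06, 0, 0],
  [0.06, 0, 0],
  [0.05, 0, 0],
  [0, 0, 0],
  [0, 0, 0],
  [0, 0, 0],
], yaw=[0, 0, 0, 0, 0, 0, 0, 0])

```text
t: 66.55
ee_pos: [0.5672, 0.3094, 0.0915]
orientation: [0.043, -3.141, -0.0]
ft_force: [0.5, 0.3, 0.2]
grip_width: 0.575
grasp_force: 3.0
```

```bash
python3 pl.py|head -8; python3 go.py .56 0.0 .177 100.6
```

```text
scene 450
  below 6 74 x [-13.  -11.2  -9.8]
  below 18 80 x [-13.4 -11.3  -9.2]
  below 30 64 x [-13.7 -11.9 -10. ]
  below 42 78 x [-13.7 -11.7  -9.8]
  below 54 63 x [-13.8 -11.9 -10.6]
  below 66 70 x [-14.  -11.8 -10.1]
  below 78 21 x [-14.4 -12.6 -10. ]
t 66.65 pos [0.5672 0.3094 0.0915] head -178.42 tilt -1.0 grip 0.577 gf 3.0 F [-0.1 -0.1 -0.2] q7 0.82
slide units [ 0.394 -7.726 -2.138]
yaw units 13.496
```

>>> jog_arm([
  [0, 0, -0.3],
  [0, 0, -0.8],
  [0, 0, -1.04],
  [0, -0.6, 0],
  [0, -0.8, 0],
  [0, -0.8, 0],
  [0, -0.8, 0],
  [0, -0.8, 0],
], yaw=[0, 0, 0, 0, 0, 0, 0, 0], newtons=10)

```text
out of range
```

>>> jog_arm([
  [0.2, -0.8, 0],
  [0.2, -0.8, 0],
  [0, -0.8, 0],
  [0, -0.8, 0],
  [0, -0.7, 0],
  [0, 0, 0],
  [0, 0, 0],
  [0, 0, 0],
], yaw=[0, 0, 0, 0, 0, 1, 1, 1])

```text
t: 67.45
ee_pos: [0.5556, 0.1525, 0.0916]
orientation: [-0.457, -3.108, -0.0]
ft_force: [0.5, -0.2, -1.6]
grip_width: 0.575
grasp_force: 3.0
```

>>> jog_arm([
  [0, 0, 0],
  [0, 0, 0],
  [0, 0, 0],
  [0, 0, 0],
  [0, 0, 0],
  [0, 0, 0],
  [0, 0, 0],
  [0, 0, 0],
], yaw=[1, 1, 1, 1, 1, 1, 1, 1])

```text
t: 68.25
ee_pos: [0.5554, 0.1529, 0.0915]
orientation: [-1.68, -2.654, 0.0]
ft_force: [-0.0, 0.1, -0.3]
grip_width: 0.579
grasp_force: 3.0
```

>>> jog_arm([
  [0, 0, 0],
  [0, 0, 0],
  [0, 0, 0],
  [0, 0, 0],
  [0, 0, 0],
  [0, 0, 0],
  [0, 0, 0],
  [0, 0, 0],
], yaw=[1, 1, 0.5, 0, 0, 0, 0, 0])

```text
t: 69.05
ee_pos: [0.5556, 0.1528, 0.0916]
orientation: [-2.007, -2.417, 0.0]
ft_force: [1.2, 1.1, -0.1]
grip_width: 0.574
grasp_force: 3.0
```

```bash
python3 go.py .5277 -.1725 .152 100.6
```

```text
t 69.05 pos [0.5556 0.1528 0.0916] head 100.60 tilt -1.0 grip 0.574 gf 3.0 F [ 1.2  1.1 -0.1] q7 -0.26
slide units [-7.867 -2.181 -1.51 ]
yaw units -0.0
```

The first call was refused (1.04 is out of range), so the plate was dragged low over the mat. It hit nothing. I lift now and check the plate.

>>> jog_arm([
  [0, 0, -0.3],
  [0, 0, -0.8],
  [0, 0, -0.95],
  [0, 0, 0],
  [0, 0, 0],
  [0, 0, 0],
  [0, 0, 0],
  [0, 0, 0],
], yaw=[0, 0, 0, 0, 0, 0, 0, 0], newtons=10)

```text
t: 69.85
ee_pos: [0.555, 0.1527, 0.1727]
orientation: [-2.007, -2.416, 0.002]
ft_force: [0.1, 0.4, -0.6]
grip_width: 0.571
grasp_force: 10.0
```

```bash
python3 pl.py;  python3 fit.py; python3 go.py .5277 -.1725 .175 100.6
```

```text
scene 89
  below 6 7 x [-11.5 -11.4 -10.7]
  below 18 14 x [-11.9 -11.2  -8.3]
  below 30 15 x [-12.5 -12.   -8.4]
  below 42 15 x [-13.1 -12.7 -11.8]
  below 54 13 x [-13.5 -12.8  -9.2]
  below 66 10 x [-13.6 -13.5 -12.9]
  below 78 14 x [-14.4 -13.8 -13.2]
side 425
  below 6 66 x [-7.8 -4.4 -1.5]
  below 18 67 x [-7.7 -4.5 -1.8]
  below 30 65 x [-8.2 -5.  -2.5]
  below 42 62 x [-9.1 -5.8 -3.2]
  below 54 55 x [-9.  -6.6 -4.2]
  below 66 62 x [-10.8  -7.1  -5.3]
  below 78 46 x [-10.3  -7.6  -5.3]
scene
 loops n 209 phase mm 1.03 strength 0.66 (nominal loop at +-7.5+..: slots at 5+15k => loops at 12.5 => phase -2.5)
 rail 1 113 34.2
 rail -1 42 -26.7
 plate face: x -12.2 at 50 below, dy 0.008, dz -0.036 res 1.01 y edges [-23.7  28.1] 139 zmax 91.6
side
 rail 1 0 
 rail -1 0 
 plate face: x -6.2 at 50 below, dy -0.022, dz -0.048 res 1.31 y edges [-26.6  22.1] 425 zmax 87.9
t 69.95 pos [0.5553 0.1528 0.173 ] head 100.58 tilt -1.0 grip 0.571 gf 10.0 F [ 0.1  0.6 -0.8] q7 -0.23
slide units [-7.868 -2.17  -0.048]
yaw units -0.003
```

>>> jog_arm([
  [-0.6, -0.2, 0],
  [-0.8, -0.25, 0],
  [-0.8, -0.25, 0],
  [-0.8, -0.25, 0],
  [-0.8, -0.25, 0],
  [-0.8, -0.25, 0],
  [-0.8, -0.25, 0],
  [-0.8, -0.25, 0],
], yaw=[0, 0, 0, 0, 0, 0, 0, 0])

```text
t: 70.75
ee_pos: [0.524, -0.1065, 0.1735]
orientation: [-2.007, -2.417, 0.0]
ft_force: [-0.2, 0.1, 0.3]
grip_width: 0.571
grasp_force: 10.0
```

>>> jog_arm([
  [-0.8, -0.2, 0],
  [-0.6, 0, 0],
  [-0.2, 0, 0],
  [0, 0, 0.3],
  [0, 0, 0.25],
  [0, 0, 0],
  [0, 0, 0],
  [0, 0, 0],
], yaw=[0, 0, 0, 0, 0, 0, 0, 0])

```text
t: 71.55
ee_pos: [0.5285, -0.1688, 0.1518]
orientation: [2.006, 2.418, 0.0]
ft_force: [0.5, -0.1, 0.3]
grip_width: 0.57
grasp_force: 10.0
```

```bash
python3 pl.py;  python3 fit.py; python3 go.py .5271 -.1696 .152 100.6
```

```text
scene 718
  below 18 4 x [-7.  -6.  -5.9]
  below 30 8 x [-8.2 -6.3 -5.8]
  below 42 116 x [-87.  -48.   -7.1]
  below 54 66 x [-84.3 -47.8  -7.1]
  below 66 69 x [-84.7 -49.   -7.5]
  below 78 69 x [-84.6 -29.2  -8.1]
  below 90 57 x [-84.3 -51.9 -23.8]
  below 102 208 x [-90.7 -50.7  17.9]
side 611
  below 6 49 x [-8.6 -4.6  0.6]
  below 18 47 x [-9.1 -5.7 -1.2]
  below 30 49 x [-11.5  -5.9  -3. ]
  below 42 48 x [-9.9 -6.1 -3.3]
  below 54 51 x [-11.3  -5.8  -2.9]
  below 66 45 x [-11.5  -7.2  -3.4]
  below 78 37 x [-12.7  -7.6  -4.8]
  below 90 27 x [-25.9 -20.9  25.9]
  below 102 115 x [-25.4  -3.7  24.4]
scene
 loops n 202 phase mm 1.12 strength 0.68 (nominal loop at +-7.5+..: slots at 5+15k => loops at 12.5 => phase -2.5)
 rail 1 115 34.3
 rail -1 34 -26.9
 plate face: x -8.0 at 50 below, dy -0.104, dz -0.073 res 1.2 y edges [-25.4  28.8] 177 zmax 110.0
side
 loops n 85 phase mm -1.78 strength 0.1 (nominal loop at +-7.5+..: slots at 5+15k => loops at 12.5 => phase -2.5)
 rail 1 29 29.6
 rail -1 17 -31.4
 plate face: x -6.2 at 50 below, dy 0.007, dz -0.040 res 1.37 y edges [-29.4  21.8] 326 zmax 110.0
t 71.65 pos [ 0.5286 -0.1692  0.152 ] head 100.62 tilt -1.0 grip 0.571 gf 10.0 F [-0.9 -1.2 -0.5] q7 0.39
slide units [-0.003 -0.038  0.   ]
yaw units 0.003
```

>>> jog_arm([
  [0, -0.03, 0.1],
  [0, 0, 0.15],
  [0, 0, 0.15],
  [0, 0, 0.15],
  [0, 0, 0.15],
  [0, 0, 0.15],
  [0, 0, 0],
  [0, 0, 0],
], yaw=[0, 0, 0, 0, 0, 0, 0, 0])

```text
t: 72.45
ee_pos: [0.527, -0.1699, 0.1174]
orientation: [-2.007, -2.416, 0.0]
ft_force: [-0.2, -0.8, -0.2]
grip_width: 0.57
grasp_force: 10.0
```

```bash
python3 go.py .5271 -.1696 .094 100.6
```

```text
t 72.45 pos [ 0.527  -0.1699  0.1174] head 100.57 tilt -1.0 grip 0.570 gf 10.0 F [-0.2 -0.8 -0.2] q7 0.39
slide units [0.007 0.005 0.585]
yaw units -0.005
```

>>> jog_arm([
  [0, 0, 0.15],
  [0, 0, 0.15],
  [0, 0, 0.15],
  [0, 0, 0.12],
  [0, 0, 0.05],
  [0, 0, 0],
  [0, 0, 0],
  [0, 0, 0],
], yaw=[0, 0, 0, 0, 0, 0, 0, 0])

```text
t: 73.25
ee_pos: [0.5273, -0.1697, 0.0929]
orientation: [2.007, 2.417, 0.0]
ft_force: [1.4, -0.3, 1.2]
grip_width: 0.571
grasp_force: 10.0
```

```bash
python3 go.py
```

```text
t 73.25 pos [ 0.5273 -0.1697  0.0929] head 100.59 tilt -1.0 grip 0.571 gf 10.0 F [ 1.4 -0.3  1.2] q7 0.38
```

>>> jog_arm([
  [0, 0, 0],
  [0, 0, 0],
  [0, 0, 0],
  [0, 0, 0],
  [0, 0, -0.4],
  [0, 0, -0.8],
  [0, 0, -0.8],
  [0, 0, 0],
], yaw=[0, 0, 0, 0, 0, 0, 0, 0], grip=0.6)

```text
t: 74.05
ee_pos: [0.5294, -0.1704, 0.1773]
orientation: [2.003, 2.412, 0.004]
ft_force: [0.5, 0.5, -0.4]
grip_width: 0.796
grasp_force: 0.0
```

>>> jog_arm([
  [0.6, 0, -0.4],
  [0.8, 0, -0.8],
  [0.8, 0, -0.8],
  [0.5, 0, -0.8],
  [0, 0, -0.3],
  [0, 0, 0],
  [0, 0, 0],
  [0, 0, 0],
], yaw=[0, 0, 0, 0, 0, 0, 0, 0], grip=-1)

```text
t: 74.85
ee_pos: [0.5066, -0.0648, 0.2948]
orientation: [-2.008, -2.413, 0.003]
ft_force: [-0.7, -0.4, -0.4]
grip_width: 0.154
grasp_force: 0.0
```

```bash
python3 st.py; python3 -c "
from h import *
a=load('scene');b=load('side')
save('p7',np.hstack([a['img'][130:250,80:220],b['img'][80:200,240:380]]),2.8)"; python3 go.py
```

```text
scene 123 zmax 104.3 Xlo -25.8 Xhi -25.4 Y [-23.2  26.2]
scene 114 zmax 105.2 Xlo -42.3 Xhi -43.2 Y [-21.7  28.4]
scene 148 zmax 104.6 Xlo 33.7 Xhi 34.2 Y [-23.5  26.3]
scene 108 zmax 104.6 Xlo 1.3 Xhi -1.5 Y [-20.   29.3]
side 419 zmax 107.6 Xlo -42.6 Xhi -11.6 Y [-27.6  21.3]
t 74.95 pos [ 0.5068 -0.0645  0.2952] head 100.50 tilt -1.0 grip 0.072 gf 0.0 F [-0.1  0.4 -0.5] q7 0.22
```

View pics/p7.png

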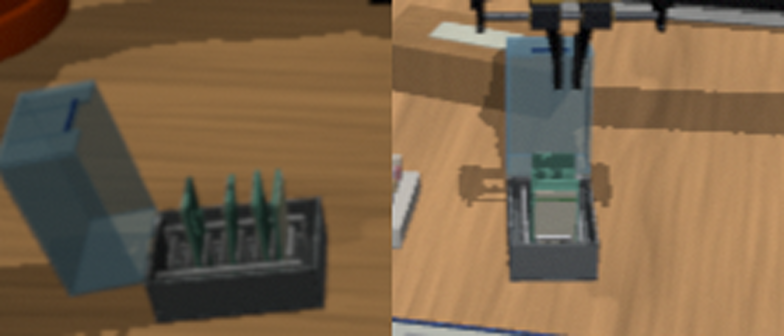

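All four plates stand in their slots. I check that the space behind the hood is free.

```bash
python3 - <<'E'
from h import *
C=np.array([.5363,-.2187]); a=np.radians(-79.4); ux=np.array([np.cos(a),np.sin(a)]); uy=np.array([-ux[1],ux[0]])
for n in ['scene','side']:
    c=load(n); P=cloud(c); ok=c['depth']>0; d=P[...,:2]-C; X=d@ux*1000; Y=d@uy*1000; Z=P[...,2]*1000
    for lo in range(80,340,20):
        m=ok&(X>=lo)&(X<lo+20)&(abs(Y)<100)&(Z>15)
        if m.sum()>3: print(n,lo,m.sum(),'Z',np.percentile(Z[m],[5,50,98]).round(),'Y',np.percentile(Y[m],[2,98]).round())
E
python3 go.py .5731 -.4153 .295
```

```text
scene 80 720 Z [ 50.  93. 197.] Y [-46.  56.]
scene 100 1020 Z [ 50. 135. 198.] Y [-45.  56.]
scene 120 741 Z [ 55. 147. 196.] Y [-45.  56.]
scene 140 498 Z [ 75. 180. 193.] Y [-42.  56.]
scene 160 25 Z [188. 189. 191.] Y [-42.  54.]
scene 300 77 Z [19. 44. 70.] Y [-9.  6.]
scene 320 454 Z [18. 50. 71.] Y [-8. 54.]
side 80 184 Z [ 49. 123. 200.] Y [-51.  48.]
side 100 91 Z [ 48. 191. 202.] Y [-48.  48.]
side 120 155 Z [ 47.  75. 196.] Y [-47.  41.]
side 140 784 Z [ 53. 110. 193.] Y [-46.  40.]
side 160 9 Z [145. 164. 189.] Y [-42.  23.]
side 320 33 Z [25. 47. 69.] Y [46. 69.]
t 74.95 pos [ 0.5068 -0.0645  0.2952] head 100.50 tilt -1.0 grip 0.072 gf 0.0 F [-0.1  0.4 -0.5] q7 0.22
slide units [-8.927e+00  3.200e-02 -2.000e-03]
```

>>> jog_arm([
  [-0.5, 0, 0],
  [-0.8, 0, 0],
  [-0.8, 0, 0],
  [-0.8, 0, 0],
  [-0.8, 0, 0],
  [-0.8, 0, 0],
  [-0.8, 0, 0],
  [-0.8, 0, 0],
], yaw=[0, 0, 0, 0, 0, 0, 0, 0])

```text
t: 75.75
ee_pos: [0.5518, -0.3052, 0.2957]
orientation: [-2.007, -2.415, 0.001]
ft_force: [1.0, -0.8, 0.0]
grip_width: 0.004
grasp_force: 0.0
```

>>> jog_arm([
  [-0.8, 0, 0],
  [-0.8, 0, 0],
  [-0.8, 0, 0],
  [-0.4, 0, 0],
  [0, 0, 0],
  [0, 0, 0],
  [0, 0, 0],
  [0, 0, 0],
], yaw=[0, 0, 0, 0, 0, 0, 0, 0])

```text
t: 76.55
ee_pos: [0.5729, -0.4123, 0.2971]
orientation: [2.005, 2.418, 0.001]
ft_force: [-0.2, 0.4, 0.0]
grip_width: 0.007
grasp_force: 0.0
```

```bash
python3 go.py .5731 -.4153 .165 100.6
```

```text
t 76.55 pos [ 0.5729 -0.4123  0.2971] head 100.66 tilt -1.0 grip 0.007 gf 0.0 F [-0.2  0.4  0. ] q7 0.75
slide units [-0.074 -0.011  3.302]
yaw units 0.01
```

>>> jog_arm([
  [0, 0, 0.6],
  [0, 0, 0.7],
  [0, 0, 0.7],
  [0, 0, 0.7],
  [0, 0, 0.6],
  [0, 0, 0],
  [0.3, 0, 0],
  [0.3, 0, 0],
], yaw=[0, 0, 0, 0, 0, 0, 0, 0])

```text
t: 77.35
ee_pos: [0.5689, -0.3893, 0.1668]
orientation: [2.006, 2.415, 0.001]
ft_force: [-0.2, -1.2, 0.8]
grip_width: 0.007
grasp_force: 2.0
```

>>> jog_arm([
  [0.3, 0, 0],
  [0.3, 0, 0],
  [0.3, 0, 0],
  [0.3, 0, 0],
  [0.3, 0, 0],
  [0.3, 0, 0],
  [0.3, 0, 0],
  [0, 0, 0],
], yaw=[0, 0, 0, 0, 0, 0, 0, 0])

```text
t: 78.15
ee_pos: [0.5528, -0.3044, 0.165]
orientation: [-2.003, -2.418, -0.002]
ft_force: [0.7, 1.2, 1.2]
grip_width: 0.006
grasp_force: 0.4
```

```bash
python3 go.py .5444 -.262 .165; python3 lid.py
```

```text
t 78.15 pos [ 0.5528 -0.3044  0.165 ] head 100.72 tilt -1.0 grip 0.006 gf 0.4 F [0.7 1.2 1.2] q7 0.61
slide units [ 1.082e+00 -1.000e-02  1.000e-03]
pos [ 0.5528 -0.3044  0.165 ] F [0.7 1.2 1.2]
-50 103 [ 68.  93. 102. 106.]
-30 162 [ 69. 100. 169. 175.]
-10 337 [ 80. 175. 184. 188.]
10 253 [188. 195. 202. 205.]
30 234 [ 69. 203. 239. 249.]
50 474 [176. 250. 280. 290.]
70 291 [152. 252. 284. 290.]
90 309 [125. 259. 282. 290.]
110 95 [ 95. 106. 267. 274.]
```

>>> jog_arm([
  [0.27, 0, 0],
  [0.27, 0, 0],
  [0.27, 0, 0],
  [0.27, 0, 0],
  [0.25, 0, 0.05],
  [0.25, 0, 0.05],
  [0.25, 0, 0.05],
  [0, 0, 0],
], yaw=[0, 0, 0, 0, 0, 0, 0, 0])

```text
t: 79.0
ee_pos: [0.5392, -0.2333, 0.1584]
orientation: [-2.004, -2.418, -0.001]
ft_force: [-0.3, -0.3, 0.4]
grip_width: 0.003
grasp_force: 0.0
```

```bash
python3 go.py; python3 lid.py
```

```text
t 79.00 pos [ 0.5392 -0.2333  0.1584] head 100.69 tilt -1.0 grip 0.003 gf 0.0 F [-0.3 -0.3  0.4] q7 0.51
pos [ 0.5392 -0.2333  0.1584] F [-0.3 -0.3  0.4]
-70 157 [108. 119. 130. 134.]
-50 276 [135. 153. 164. 167.]
-30 423 [156. 233. 263. 288.]
-10 388 [149. 247. 283. 290.]
10 338 [141. 245. 281. 290.]
30 254 [132. 139. 274. 290.]
50 160 [123. 127. 131. 244.]
70 157 [115. 119. 122. 125.]
90 92 [110. 113. 115. 117.]
```

>>> jog_arm([
  [0.28, 0, 0.11],
  [0.28, 0, 0.12],
  [0.28, 0, 0.12],
  [0.2, 0, 0.12],
  [0.2, 0, 0.14],
  [0.2, 0, 0.14],
  [0, 0, 0.1],
  [0, 0, 0],
], yaw=[0, 0, 0, 0, 0, 0, 0, 0])

```text
t: 79.85
ee_pos: [0.5288, -0.178, 0.1247]
orientation: [-2.006, -2.417, -0.001]
ft_force: [0.2, 0.2, -1.1]
grip_width: 0.004
grasp_force: 0.0
```

```bash
python3 go.py; python3 lid.py
```

```text
t 79.85 pos [ 0.5288 -0.178   0.1247] head 100.63 tilt -1.0 grip 0.004 gf 0.0 F [ 0.2  0.2 -1.1] q7 0.41
pos [ 0.5288 -0.178   0.1247] F [ 0.2  0.2 -1.1]
-90 300 [ 74. 200. 283. 290.]
-70 483 [114. 226. 264. 290.]
-50 386 [115. 225. 265. 290.]
-30 297 [114. 225. 269. 290.]
-10 154 [113. 116. 210. 289.]
10 126 [113. 115. 116. 118.]
30 188 [113. 115. 117. 119.]
50 191 [113. 115. 116. 118.]
70 77 [114. 115. 117. 118.]
```

>>> jog_arm([
  [0, 0, 0.03],
  [0, 0, 0.03],
  [0, 0, 0],
  [0, 0, 0],
  [0, 0, -0.3],
  [0, 0, -0.8],
  [0, 0, -0.8],
  [0.8, 0, -0.5],
], yaw=[0, 0, 0, 0, 0, 0, 0, 0])

```text
t: 80.7
ee_pos: [0.5234, -0.1518, 0.2208]
orientation: [2.013, 2.408, -0.0]
ft_force: [0.4, 1.0, 0.2]
grip_width: 0.008
grasp_force: 0.0
```

>>> jog_arm([
  [0.8, 0, 0],
  [0.8, 0, 0],
  [0.8, 0, 0],
  [0.8, 0, 0],
  [0.4, 0, 0],
  [0, 0, 0],
  [0, 0, 0],
  [0, 0, 0],
], yaw=[0, 0, 0, 0, 0, 0, 0, 0])

```text
t: 81.5
ee_pos: [0.4967, -0.0073, 0.2184]
orientation: [2.009, 2.415, -0.0]
ft_force: [0.1, -0.4, -0.1]
grip_width: 0.005
grasp_force: 0.0
```

```bash
python3 go.py; python3 lid.py
python3 - <<'E'
from h import *
C=np.array([.5363,-.2187]); a=np.radians(-79.4); ux=np.array([np.cos(a),np.sin(a)]); uy=np.array([-ux[1],ux[0]])
for n in ['scene','side']:
    c=cap(n); P=cloud(c); ok=c['depth']>0; d=P[...,:2]-C; X=d@ux*1000; Y=d@uy*1000; Z=P[...,2]*1000
    m=ok&(abs(Y)<40)&(abs(X)<68)&(Z>108)&(Z<130); print(n,m.sum(),'slope',np.polyfit(X[m],Z[m],1))
    save('f_'+n,c['img'],1.4)
E
python3 meas.py | grep -E "==|handle|plate"
```

```text
t 81.50 pos [ 0.4967 -0.0073  0.2184] head 100.47 tilt -1.0 grip 0.005 gf 0.0 F [ 0.1 -0.4 -0.1] q7 0.10
pos [ 0.4967 -0.0073  0.2184] F [ 0.1 -0.4 -0.1]
-90 129 [ 62.  89. 115. 117.]
-70 187 [113. 115. 117. 118.]
-50 187 [113. 115. 117. 118.]
-30 188 [113. 115. 117. 118.]
-10 188 [113. 115. 117. 118.]
10 195 [113. 115. 116. 119.]
30 188 [114. 115. 117. 118.]
50 193 [113. 115. 117. 118.]
70 76 [113. 115. 117. 118.]
scene 1144 slope [-6.41097902e-04  1.14962547e+02]
side 340 slope [-1.51577403e-03  1.15787354e+02]
== scene
handle px [257. 228.] n 218 c [534.6  13.9] sz [ 16.6 109.7] ang 86.3 z 17.4
handle px [193. 230.] n 83 c [ 547.9 -143.7] sz [12.2 64.2] ang 89.9 z 22.6
== side
handle px [288. 207.] n 206 c [529.2  16.2] sz [ 22.1 108.9] ang 84.1 z 16.0
```

View pics/f_scene.png

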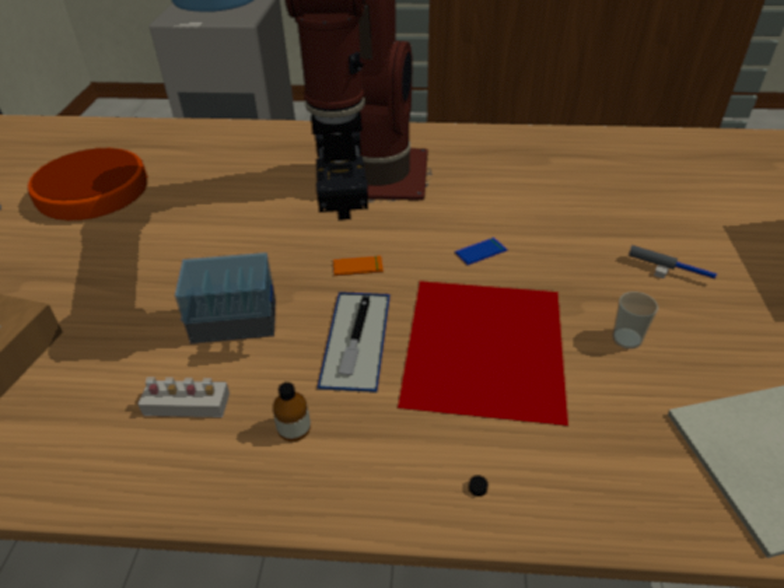

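The hood is shut (slope about 0.001) with the four plates upright inside. The scraper lies in its tray (355,335), and the bottle, beaker and cuvettes are where they were.

```bash
python3 -c "
from bench import order
print(order.close_job())"
```

```text
the job is handed in; nothing more can be done
None
```

I handed the job in: all four plates stand upright in the rack, the hood is shut, the scraper lies flat in its tray, and the bottle, beaker and cuvette stand look unmoved in the last picture; the hand-in returned no verdict.

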